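# Clear the light pad and present a counting slide label up

### The job

Hang the empty slide basket by its wire handle on the hook of the stand, so that the light pad is clear. Then lift the counting slide out of its rack and hold it about 10 cm above the pad: frosted (notched) end over the pad's blue end, clear end over the plain end, and the slide leaned over until its label face looks upward at about 45 degrees or flatter. Finish still holding the slide there, motionless, and leave the jar and the dish where they stand.

Things in the scene. Friction and masses are not known exactly. Their poses are not given: they have to be found in the camera images.
- basket: loose empty white slide basket, open box 70 (x) by 90 (y) by 55 mm high, about 0.13 kg, standing on the light pad. Origin: centre of its underside, z up. A rigid steel-wire handle (6 mm wire) stands over it in its y-z plane: uprights at y = +-43 mm carry a level top bar along y, wire centre 135 mm above the origin; a 77 mm high window lies between box rim and bar.
- basket_bail (a point): underside of the middle of the basket handle's top bar, 132 mm above the basket's origin; axes as the basket's
- basket_grip (a point): centre of the red grip block on the middle of the basket's handle bar, 151 mm above the basket's origin; the block is 26 (x) by 14 (y) by 28 mm high: pinch it from above across its 14 mm
- hook: fixed steel hook stand, base plate 150 by 110 by 10 mm, post 14 mm thick and 232 mm high at the origin (origin on the table, z up). An open hook of 8 mm bar points along its own -x: from the post at 222 mm height it dips to its lowest point 60 mm from the post axis (hook_seat), then rises to a free tip (hook_tip).
- hook_seat (a point): top of the hook's lowest point, 200 mm above the table, where the basket's handle bar rests; axes as the stand's
- hook_tip (a point): top of the hook's free tip, 95 mm from the post axis, 220 mm above the table: the handle bar goes in over it, moving along the stand's +x, and comes to lie across the hook
- pad: fixed flat light pad, 100 (x) by 130 (y) by 12 mm high, grey frame, white face, with a blue band across its -y end; the other end is plain. Origin: centre of its underside, z up.
- pad_blue (a point): point on the pad's top face, 30 mm from its centre towards the blue end (-y)
- pad_plain (a point): point on the pad's top face, 30 mm from its centre towards the plain end (+y)
- rack: fixed black rack, 114 (x) by 45 (y) by 24 mm high, with one slot along x, 100 mm long, 11 mm wide, its floor 10 mm above the table. Origin: centre of its underside, z up. May be turned any way round.
- slide: loose thick acrylic counting slide, 90 (x) by 8 (y) by 55 mm (z), about 0.05 kg, standing on its long edge in the rack's slot, 41 mm showing above the rack. Origin: middle of its underside; z up, x along its length. The last 24 mm at the +x end are frosted white, the rest clear; an 11 mm square notch is cut from the upper corner of the frosted end. Its +y face is the label face.
- slide_frost (a point): middle of the slide's thickness and height, 30 mm from its centre towards the frosted end; axes as the slide's
- slide_clear (a point): the same, 30 mm from the centre towards the clear end
- slide_label (a point): centre of the white label with an orange band, on the slide's +y face at the frosted end; +y points out of the label. Looking at the label with the notch uppermost, the frosted end is on the left
- amber: bystander: small amber jar with white cap, 48 mm wide, 85 mm high, loose; origin under its centre
- dish: bystander: open glass dish 75 by 100 by 45 mm high, loose; origin under its centre

How it is judged:
By the outcome, as a careful person would: the job done as asked, in the order asked, and still so for the second after the job is handed in, while the arm keeps its last pose, push and grip.
It also fails if it takes over 54 s, if anything falls off the work surface, if the arm or the gripper's body presses on something with over 40 N, if the wrist force passes 120 N, or if a joint passes its speed limit or range.

### The arm

A 6-joint arm with a two-finger parallel gripper is mounted at the origin on the work surface. World frame = base frame: x ahead of the robot, y to its left, z up, the work surface at z = 0. Lengths are in m, angles in rad, forces in N, time in s.
With the tool pointing down it reaches from about 0.375 to 0.9 m from the base axis. Payload 3.1 kg.
Tool frame: the origin (TCP) lies on the centre line of the jaws, within the pads' length; the fingertips stand 22 mm ahead of it and the grasp point (between the pads) lies 3 mm ahead of it (r.tip_reach is the distance from the TCP to the fingertips, in m); z points along the fingers, y is the direction in which the jaws open and shut (so a half turn about z gives the same grasp; the last joint's range is limited). The gripper opens to 87 mm and grips with 3 to 60 N. Pads are 19 mm wide; open, the fingers measure 117 mm over their backs; the gripper's body (75 mm by 190 mm) begins 51 mm behind the grasp point.
Start: joints at [-1.518, 0.527, 1.433, -0, 1.181, -0.178], TCP at [0.143, -0.608, 0.213] pointing down, gripper open.
Joint ranges: [-3.08, 3.08], [-0.75, 2.2], [0.22, 2.44], [-1.43, 4.57], [0, 2.65], [-2.85, 2.85]. Speed limits (rad/s): [2.79, 2.79, 3.14, 3.14, 3.14, 3.14].

### API

Orientations are given as a unit quaternion [w, x, y, z].
In Python, from plant import r, camera, order, silhouettes, tip_of gives the robot as it stands.
- The arm moves only by the tool move_arm, never from a script. Its argument "rows" is a list of rows, each an object of numbers: "wx", "wy", "wz": the turn, a rotation vector about the tool's x, y, z in degrees; "x", "y", "z": the shift along the tool's x, y, z in m; "claw": the finger opening in m, from 0 to 0.087. A call has 1 to 20 rows; each row is the pose to reach, as a shift and turn from the pose commanded when the call began, along the tool's axes at that moment; what a row does not reach only later rows make up. A row lasts 1/8 s, in which the tool goes at most 62.5 mm and 10.7 degrees, less where a joint would pass 70% of its speed; a pose out of reach is approached as far as the arm can. A call with a gripper value outside its range is refused whole. The fingers move at their own pace and stop on an object; "grip_force" is the grip in N (left out, the last holds). Time passes only in rows, so rows that repeat a pose let the fingers close. It gives the time, the measured TCP pose, the force and the opening at its end, in the units of the state.
- r.get_state(): the state, without advancing time (a new reading comes with each control period).
- camera(name): name is "scene" or "top" or "wrist"; returns a dict with "image" (400x640x3 uint8, red, green, blue), "range_z" (400x640 float32, m along the optical axis (not along the pixel's ray), 0 where there is no reading), "camera_matrix" (3x3 intrinsics, pixels), "rvec" (rotation vector, rad) and "tvec" (3), from world to camera coordinates, as OpenCV has them; the wrist camera has in their place "mount" (4x4, takes a point from camera to tool coordinates, whose origin is the TCP and whose axes are the flange's). Camera axes: x right, y down, z forward; pixel columns grow to the right and rows downward; lengths in m; the calibration is good to about 2 mm. A picture is of the moment at which its call begins: read the wrist's pose just before it.
- order.sign_off(): hands the job in, once; it reports no verdict.
Trained networks look in the newest picture that a camera, given by its name, has taken for a name from the list of things; names that differ only in an ending like _2 or _b are one class to them, and where a whole thing is asked for, a point or a joint stands for the part that bears it (a point fixed in the world has none). Each returns a list of dicts, best first, with "conf" (0 to 1); they miss things now and then, are a little off and sometimes report something else, mostly with a low value. They report only what shows in the picture. A call takes as long as a camera call.
- silhouettes(label, camera): "mask" (400x640 bool, what is visible of it) and "extent" ([left, top, right, bottom] in pixels, round what is visible of it).
- tip_of(label, camera): "uv" ([column, row] in pixels: a listed point, or the origin of a listed thing).
The state is a dict: "time_s": time; "joints": joint angles; "qd": joint speeds; "joint_efforts": joint torques, N m; "tool_pos": TCP position; "eef_rot": TCP orientation; "force": force on the tool from outside, world axes, zero at the start; "moment": the same for the moment, N m; "grip_width": finger opening in m.
Only numpy, scipy, OpenCV 4.12 (cv2) and the standard library are available. Lean on these libraries where they do the work, as an engineer would, in place of code of your own. Each camera call takes 0.05 s, during which the arm holds its last target. There are 200 camera calls.

## Working session

There is one attempt and no reset: what is moved stays moved. The work goes in short steps, Python scripts to look and compute and a tool call to move; the robot and the scene stay as the last step left them, time stands still between calls to the robot, and variables do not carry over. Pictures are saved under pics/ and viewed, about 8 in all and at most 12, crops included, and the job is handed in when it is done.

Besides the shell and the picture viewer there is one more tool, called by a JSON object that holds its "op" and its "data", one argument or row to a line. move_arm: Moves the arm, as the interface text tells. Its arguments: {"type":"object","properties":{"rows":{"type":"array"},"grip_force":{"type":"number"}},"required":["rows"]}

```bash
ls; mkdir -p pics; cat > h.py <<'E'
import numpy as np, cv2
from plant import r, camera, order, silhouettes, tip_of
from scipy.spatial.transform import Rotation as R
def quat(q): return R.from_quat([q[1],q[2],q[3],q[0]])
def cam(name):
    s=r.get_state(); c=camera(name)
    if name=='wrist':
        T=np.eye(4); T[:3,:3]=quat(s['eef_rot']).as_matrix(); T[:3,3]=s['tool_pos']
        c['Twc']=T@np.array(c['mount'])
    else:
        M=np.eye(4); M[:3,:3]=cv2.Rodrigues(np.array(c['rvec'],float))[0]; M[:3,3]=np.ravel(c['tvec'])
        c['Twc']=np.linalg.inv(M)
    return c
def ray(c,uv):
    d=np.linalg.inv(c['camera_matrix'])@np.array([uv[0],uv[1],1.])
    return c['Twc'][:3,3], c['Twc'][:3,:3]@d
def atz(c,uv,z):
    o,d=ray(c,uv); return o+d*(z-o[2])/d[2]
def cloud(c,mask=None):
    z=c['range_z']; m=z>0
    if mask is not None: m=m&mask
    v,u=np.nonzero(m); zz=z[v,u]
    P=np.c_[u,v,np.ones(len(u))]@np.linalg.inv(c['camera_matrix']).T*zz[:,None]
    return P@c['Twc'][:3,:3].T+c['Twc'][:3,3]
def proj(c,P):
    p=np.linalg.inv(c['Twc'])@np.r_[P,1]; q=c['camera_matrix']@p[:3]; return q[:2]/q[2]
def save(c,name): cv2.imwrite('pics/'+name,cv2.cvtColor(c['image'],cv2.COLOR_RGB2BGR))
E
python3 - <<'E'
from h import *
np.set_printoptions(precision=3,suppress=True)
print(r.get_state())
H=dict(basket=0,basket_bail=.144,basket_grip=.163,hook=0,hook_seat=.2,hook_tip=.22,pad=0,pad_blue=.012,pad_plain=.012,rack=0,slide=.01,slide_frost=.0375,slide_clear=.0375,slide_label=.04,amber=0,dish=0)
H['basket']=.012
for n in ('top','scene'):
    c=cam(n); save(c,n+'1.png'); print(n,c['Twc'])
    for k,z in H.items():
        t=tip_of(k,n)
        for d in t[:2]: print(k,d['conf'],np.array(d['uv']),atz(c,d['uv'],z))
E
python3 -c "
import cv2,numpy as np
cv2.imwrite('pics/a.png',np.vstack([cv2.imread('pics/top1.png')]))"
```

```text
pics
{'time_s': 0.0, 'joints': array([-1.518,  0.528,  1.434, -0.   ,  1.181, -0.178]), 'qd': array([-0.002, -0.001,  0.001,  0.001, -0.001,  0.002]), 'joint_efforts': array([ -0.001, -44.004, -17.659,   0.063,   0.058,  -0.   ]), 'tool_pos': array([ 0.143, -0.608,  0.212]), 'eef_rot': array([-0.001,  0.993,  0.115,  0.   ]), 'force': array([ 0.185,  0.167, -0.005]), 'moment': array([ 0.005,  0.012, -0.05 ]), 'grip_width': 0.08685785449548454}
top [[ 0.016 -0.987  0.16   0.438]
 [-1.    -0.018 -0.009 -0.013]
 [ 0.012 -0.16  -0.987  1.085]
 [ 0.     0.     0.     1.   ]]
basket 0.81 [302.7 233.3] [0.521 0.014 0.012]
basket_bail 0.92 [302.8 234.7] [0.507 0.011 0.144]
basket_grip 0.88 [298.1 226. ] [0.526 0.022 0.163]
hook 0.7 [196.3 207.6] [0.589 0.317 0.   ]
hook_seat 0.86 [186.6 217.4] [0.538 0.276 0.2  ]
hook_tip 0.59 [189.5 229.7] [0.509 0.262 0.22 ]
pad 0.56 [301.3 234.9] [0.517 0.019 0.   ]
pad_blue 0.95 [316.5 234.5] [ 0.518 -0.024  0.012]
pad_plain 0.64 [290.5 238.4] [0.506 0.048 0.012]
rack 0.69 [407.8 246.6] [ 0.49 -0.28  0.  ]
slide 0.78 [408.3 246. ] [ 0.491 -0.279  0.01 ]

[... 944 characters left out ...]
.517 0.012 0.   ]
pad_blue 0.91 [320.9 206.7] [ 0.522 -0.011  0.012]
pad_plain 0.61 [332.  211.8] [0.533 0.022 0.012]
pad_plain 0.59 [337.2 206.2] [0.512 0.033 0.012]
rack 0.8 [232.8 185.9] [ 0.484 -0.272  0.   ]
rack 0.73 [263.7 261. ] [ 0.702 -0.121 -0.   ]
slide 0.83 [225.2 182.9] [ 0.485 -0.293  0.01 ]
slide 0.16 [333.9 174.3] [0.396 0.006 0.01 ]
slide_frost 0.87 [219.2 182.3] [ 0.508 -0.296  0.037]
slide_clear 0.62 [234.1 171.8] [ 0.463 -0.269  0.037]
slide_label 0.81 [217.4 183.4] [ 0.514 -0.299  0.04 ]
amber 0.95 [261.2 261.4] [ 0.705 -0.127  0.   ]
amber 0.23 [232.9 172.5] [ 0.434 -0.289  0.   ]
dish 0.69 [320.3 204.1] [ 0.504 -0.015 -0.   ]
dish 0.6 [348.1 269.8] [0.69  0.085 0.   ]
```

View pics/top1.png

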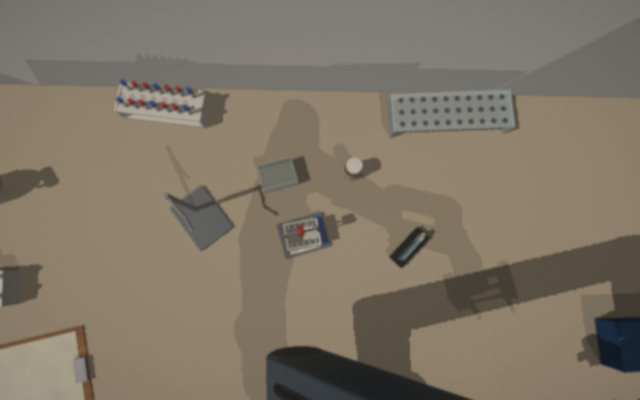

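View pics/scene1.png

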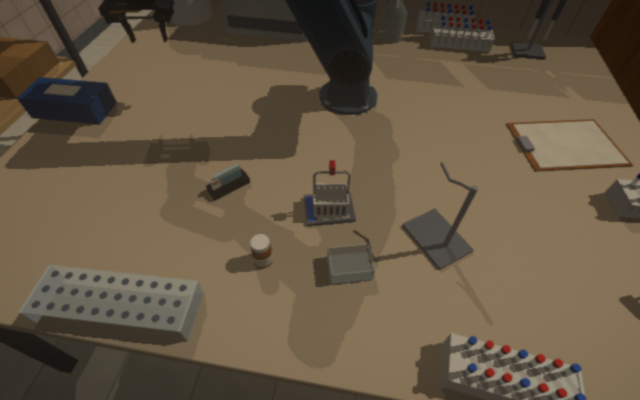

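Top view: basket with its red grip at about (300,232), hook tip at (189,229), slide in the rack at (410,246), and the pad's blue end on the right. The scene view agrees: basket (332,195), hook (447,175), slide (227,183). Next I'll move to a wrist view over the basket.

{"op": "move_arm", "data": {
  "rows": [
    {"z": -0.06,"wz": -10},
    {"z": -0.12,"wz": -20},
    {"x": 0.05,"y": -0.05,"z": -0.15,"wz": -30},
    {"x": 0.09,"y": -0.09,"z": -0.18,"wz": -40},
    {"x": 0.13,"y": -0.13,"z": -0.19,"wz": -50},
    {"x": 0.17,"y": -0.18,"z": -0.19,"wz": -60},
    {"x": 0.21,"y": -0.22,"z": -0.19,"wz": -70},
    {"x": 0.25,"y": -0.26,"z": -0.19,"wz": -80},
    {"x": 0.29,"y": -0.31,"z": -0.19,"wz": -90},
    {"x": 0.33,"y": -0.35,"z": -0.19,"wz": -100},
    {"x": 0.37,"y": -0.4,"z": -0.19,"wz": -110},
    {"x": 0.41,"y": -0.44,"z": -0.19,"wz": -120},
    {"x": 0.45,"y": -0.48,"z": -0.19,"wz": -130},
    {"x": 0.48,"y": -0.515,"z": -0.19,"wz": -140},
    {"x": 0.49,"y": -0.524,"z": -0.19,"wz": -150},
    {"x": 0.49,"y": -0.524,"z": -0.19,"wz": -160},
    {"x": 0.49,"y": -0.524,"z": -0.19,"wz": -170},
    {"x": 0.49,"y": -0.524,"z": -0.19,"wz": -176},
    {"x": 0.49,"y": -0.524,"z": -0.19,"wz": -176}
  ]
}}

```text
invalid input at $.rows[0]: expected keys wx, wy, wz, x, y, z, claw
```

```bash
cat > look.py <<'E'
import sys
from h import *
np.set_printoptions(precision=4,suppress=True)
H=dict(basket=.012,basket_bail=.144,basket_grip=.163,hook=0,hook_seat=.2,hook_tip=.22,pad=0,pad_blue=.012,pad_plain=.012,rack=0,slide=.01,slide_frost=.0375,slide_clear=.0375,slide_label=.04)
s=r.get_state(); print(s['time_s'],s['tool_pos'],quat(s['eef_rot']).as_matrix().ravel(),s['joints'])
n=sys.argv[1]; c=cam(n); save(c,sys.argv[2]); print(c['Twc'][:3])
for k in sys.argv[3:]:
    for d in tip_of(k,n)[:2]: 
        uv=np.array(d['uv']); print(k,d['conf'],uv,atz(c,uv,H[k]))
E
python3 look.py wrist w1.png basket basket_bail basket_grip pad pad_blue pad_plain hook_tip hook_seat hook
python3 - <<'E'
from h import *
c=cam('wrist'); P=cloud(c); C=c['image'][c['range_z']>0].astype(int)
m=(P[:,2]>.14)&(P[:,2]<.2)&(np.hypot(P[:,0]-.517,P[:,1]-.015)<.1)
Q=P[m]; print(len(Q),Q.mean(0)); red=(C[m][:,0]>1.8*C[m][:,1])
q=Q[red]; print('red',len(q),q.min(0),q.max(0),q[q[:,2]>q[:,2].max()-.004].mean(0))
w=Q[~red]; w=w[w[:,2]<.16]; print(len(w),w.min(0),w.max(0)); d=np.linalg.svd(w[:,:2]-w[:,:2].mean(0))[2][0]; print('bar yaw',np.degrees(np.arctan2(d[1],d[0])),w.mean(0))
E
```

```text
1.7 [ 0.143  -0.6084  0.213 ] [ 0.9735  0.2287 -0.      0.2287 -0.9735  0.     -0.     -0.     -1.    ] [-1.5185  0.5275  1.4327 -0.      1.1814 -0.1785]
[[ 0.2289 -0.9409 -0.2495  0.2112]
 [-0.9735 -0.221  -0.0595 -0.5921]
 [ 0.0008  0.2564 -0.9666  0.384 ]]
0 [nan nan nan]<stdin>:4: RuntimeWarning: Mean of empty slice.
  ret = um.true_divide(
Traceback (most recent call last):
ValueError: zero-size array to reduction operation minimum which has no identity
```

View pics/w1.png

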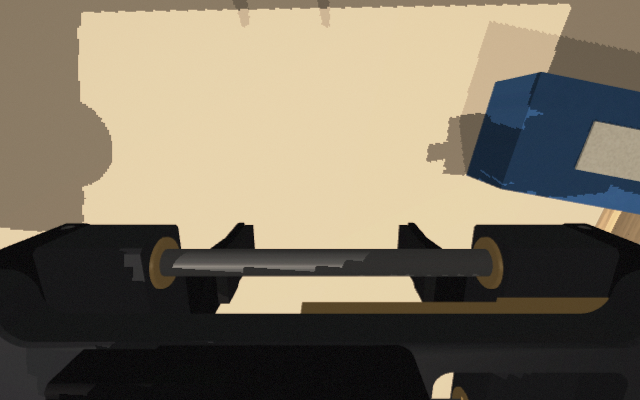

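{"op": "move_arm", "data": {
  "rows": [
    {"x": 0,"y": 0,"z": -0.06,"wx": 0,"wy": 0,"wz": -10,"claw": 0.087},
    {"x": 0,"y": 0,"z": -0.12,"wx": 0,"wy": 0,"wz": -20,"claw": 0.087},
    {"x": 0.05,"y": -0.05,"z": -0.15,"wx": 0,"wy": 0,"wz": -30,"claw": 0.087},
    {"x": 0.09,"y": -0.09,"z": -0.18,"wx": 0,"wy": 0,"wz": -40,"claw": 0.087},
    {"x": 0.13,"y": -0.13,"z": -0.19,"wx": 0,"wy": 0,"wz": -50,"claw": 0.087},
    {"x": 0.17,"y": -0.17,"z": -0.19,"wx": 0,"wy": 0,"wz": -60,"claw": 0.087},
    {"x": 0.22,"y": -0.21,"z": -0.19,"wx": 0,"wy": 0,"wz": -70,"claw": 0.087},
    {"x": 0.26,"y": -0.25,"z": -0.19,"wx": 0,"wy": 0,"wz": -80,"claw": 0.087},
    {"x": 0.31,"y": -0.29,"z": -0.19,"wx": 0,"wy": 0,"wz": -90,"claw": 0.087},
    {"x": 0.36,"y": -0.33,"z": -0.19,"wx": 0,"wy": 0,"wz": -100,"claw": 0.087},
    {"x": 0.41,"y": -0.37,"z": -0.19,"wx": 0,"wy": 0,"wz": -110,"claw": 0.087},
    {"x": 0.45,"y": -0.41,"z": -0.19,"wx": 0,"wy": 0,"wz": -120,"claw": 0.087},
    {"x": 0.5,"y": -0.45,"z": -0.19,"wx": 0,"wy": 0,"wz": -130,"claw": 0.087},
    {"x": 0.54,"y": -0.49,"z": -0.19,"wx": 0,"wy": 0,"wz": -140,"claw": 0.087},
    {"x": 0.563,"y": -0.507,"z": -0.19,"wx": 0,"wy": 0,"wz": -150,"claw": 0.087},
    {"x": 0.563,"y": -0.507,"z": -0.19,"wx": 0,"wy": 0,"wz": -160,"claw": 0.087},
    {"x": 0.563,"y": -0.507,"z": -0.19,"wx": 0,"wy": 0,"wz": -170,"claw": 0.087},
    {"x": 0.563,"y": -0.507,"z": -0.19,"wx": 0,"wy": 0,"wz": -176,"claw": 0.087},
    {"x": 0.563,"y": -0.507,"z": -0.19,"wx": 0,"wy": 0,"wz": -176,"claw": 0.087}
  ]
}}

```text
time_s: 4.62
tool_pos: [0.575, 0.014, 0.403]
eef_rot: [-0.0, -0.08, 0.997, 0.0]
force: [0.9, -0.0, -0.7]
grip_width: 0.0875
```

```bash
python3 look.py wrist w2.png basket_grip pad_blue pad_plain
cat > bask.py <<'E'
from h import *
c=cam('wrist'); P=cloud(c); C=c['image'][c['range_z']>0].astype(int)
m=(P[:,2]>.13)&(P[:,2]<.2)&(np.hypot(P[:,0]-.517,P[:,1]-.015)<.1)
Q=P[m]; print(len(Q),Q.mean(0)); red=(C[m][:,0]>1.8*C[m][:,1])
q=Q[red]; print('red',len(q),q.min(0),q.max(0)); q=q[q[:,2]>q[:,2].max()-.005]; print('top',len(q),q.min(0),q.max(0),q.mean(0))
w=Q[~red]; w=w[w[:,2]<.16]; print(len(w),w.min(0),w.max(0)); d=np.linalg.svd(w[:,:2]-w[:,:2].mean(0),full_matrices=False)[2][0]; print('bar yaw',np.degrees(np.arctan2(d[1],d[0])),w.mean(0))
E
python3 bask.py
```

```text
4.625 [0.575 0.014 0.403] [-0.9873 -0.1591 -0.0001 -0.1591  0.9873  0.0001  0.0001  0.0001 -1.    ] [-0.1698  0.3001  1.2805  0.0001  1.5611 -1.9004]
[[-0.1593  0.9535  0.2559  0.5054]
 [ 0.9872  0.1541  0.0407  0.0031]
 [-0.0006  0.2591 -0.9659  0.574 ]]
basket_grip 0.56 [333.5 126.4] [0.5137 0.0151 0.163 ]
pad_blue 0.91 [310.9 128. ] [ 0.5265 -0.0222  0.012 ]
pad_blue 0.32 [529.7 154.4] [0.5082 0.4038 0.012 ]
pad_plain 0.81 [344.8 120.5] [0.5027 0.0387 0.012 ]
pad_plain 0.19 [473.3 187.9] [0.5901 0.3153 0.012 ]
421 [0.5154489  0.01371758 0.16166788]
red 198 [0.50202364 0.00577283 0.14688738] [0.52820122 0.02272867 0.17894665]
top 195 [0.50202364 0.00577283 0.17406378] [0.52820122 0.02272867 0.17894665] [0.51525273 0.01429197 0.1762097 ]
212 [ 0.50446549 -0.02982693  0.13708478] [0.52643434 0.05873568 0.15096514]
bar yaw 101.27220379937823 [0.51560421 0.0134341  0.14766673]
```

View pics/w2.png

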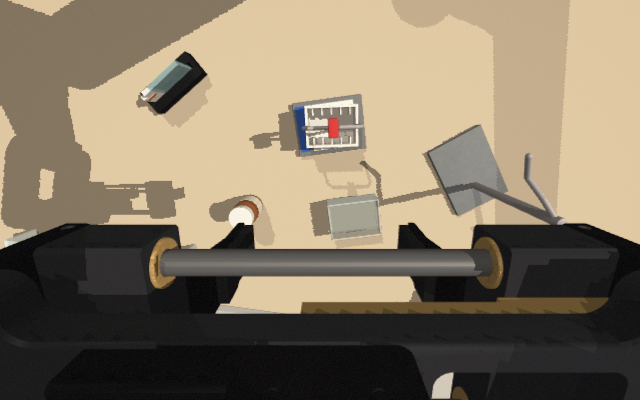

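Wrist view: basket grip at (333,127), slide in rack at (173,82) with its frosted and label end lower-left, hook from the post top (560,220) to the tip (527,155). Everything I need is in this frame, so I'll take hook and slide from its depth data.

```bash
cat > hk.py <<'E'
from h import *
np.set_printoptions(precision=4,suppress=True)
c=cam('wrist'); P=cloud(c)
m=(P[:,2]>.17)&(P[:,2]<.26)&(np.hypot(P[:,0]-.55,P[:,1]-.29)<.13); Q=P[m]
d=np.linalg.svd(Q[:,:2]-Q[:,:2].mean(0),full_matrices=False)[2][0]; d*=np.sign(d[0]); print('hook n',len(Q),'yaw',np.degrees(np.arctan2(d[1],d[0])),Q.mean(0))
t=Q[:,:2]@d; 
for a in np.arange(t.min(),t.max(),.008):
    k=(t>=a)&(t<a+.008); 
    if k.sum(): print(round(a+.004-t.min(),3),np.median(Q[k],0),Q[k][:,2].max(),k.sum())
m=(P[:,2]>.035)&(P[:,2]<.08)&(np.hypot(P[:,0]-.487,P[:,1]+.28)<.08); Q=P[m]
rect=cv2.minAreaRect(Q[:,:2].astype(np.float32)*1000); print('slide',len(Q),Q.mean(0),rect,Q[:,2].max())
Q=Q[Q[:,2]>.058]; print('slide top',len(Q),Q.mean(0),cv2.minAreaRect(Q[:,:2].astype(np.float32)*1000) if len(Q)>4 else 0)
d=np.linalg.svd(Q[:,:2]-Q[:,:2].mean(0),full_matrices=False)[2][0]; print(np.degrees(np.arctan2(d[1],d[0])))
m=(P[:,2]>.015)&(P[:,2]<.03)&(np.hypot(P[:,0]-.487,P[:,1]+.28)<.08); Q=P[m]; print('rack',len(Q),cv2.minAreaRect(Q[:,:2].astype(np.float32)*1000))
m=(P[:,2]>.007)&(P[:,2]<.018)&(np.hypot(P[:,0]-.515,P[:,1]-.015)<.09); Q=P[m]; print('pad',len(Q),cv2.minAreaRect(Q[:,:2].astype(np.float32)*1000))
for k,z in (('slide_frost',.0375),('slide_clear',.0375),('hook_seat',.2),('hook_tip',.22)):
    for d in tip_of(k,'wrist')[:1]: print(k,d['conf'],d['uv'],atz(c,d['uv'],z))
E
python3 hk.py
```

```text
hook n 887 yaw 37.60587812836836 [0.5605 0.2956 0.2084]
0.004 [0.51   0.2561 0.2175] 0.22002516459139615 50
0.012 [0.5176 0.261  0.2132] 0.2174590724900206 39
0.02 [0.5236 0.2661 0.2085] 0.21287723917860346 36
0.028 [0.5296 0.2714 0.2043] 0.20826278225975947 35
0.036 [0.5359 0.2761 0.2006] 0.20350364134467797 35
0.044 [0.5416 0.2816 0.2015] 0.2047211294620916 48
0.052 [0.548  0.2866 0.2058] 0.20933666000950185 54
0.06 [0.5544 0.2918 0.2102] 0.21419099709509776 52
0.068 [0.5602 0.2959 0.2145] 0.2171218368531671 49
0.076 [0.5665 0.3016 0.2168] 0.22079174815467434 50
0.084 [0.5729 0.3064 0.2196] 0.22251081748550677 50
0.092 [0.5805 0.3109 0.2058] 0.2323663242179052 279
0.1 [0.5869 0.3122 0.2096] 0.23253347247887768 110
slide 684 [ 0.4884 -0.2784  0.0554] ((489.97882080078125, -282.4364929199219), (9.97933292388916, 90.4192886352539), 47.53226852416992) 0.067192459705263
slide top 340 [ 0.4854 -0.2775  0.0637] ((485.7474670410156, -278.53790283203125), (9.46529769897461, 78.85566711425781), 46.90511703491211)
-42.637388704540584
rack 1072 ((488.7032470703125, -281.2102355957031), (46.14106750488281, 115.09880828857422), 47.39585494995117)
pad 2443 ((517.0323486328125, 11.356796264648438), (100.05606079101562, 130.0706024169922), 16.753068923950195)
slide_frost 0.66 [150.1, 93.1] [ 0.5117 -0.3088  0.0375]
slide_clear 0.91 [180.0, 70.2] [ 0.4658 -0.2581  0.0375]
hook_seat 0.67 [531.5, 172.2] [0.5292 0.2799 0.2   ]
hook_tip 0.96 [528.1, 157.7] [0.5114 0.2548 0.22  ]
```

{"op": "move_arm", "data": {
  "rows": [
    {"x": 0.03,"y": 0.005,"z": 0.06,"wx": 0,"wy": 0,"wz": -2,"claw": 0.06},
    {"x": 0.059,"y": 0.01,"z": 0.11,"wx": 0,"wy": 0,"wz": -2,"claw": 0.05},
    {"x": 0.059,"y": 0.0097,"z": 0.16,"wx": 0,"wy": 0,"wz": -2,"claw": 0.05},
    {"x": 0.059,"y": 0.0097,"z": 0.19,"wx": 0,"wy": 0,"wz": -2,"claw": 0.05},
    {"x": 0.059,"y": 0.0097,"z": 0.19,"wx": 0,"wy": 0,"wz": -2,"claw": 0.05}
  ],
  "grip_force": 20
}}

```text
time_s: 5.75
tool_pos: [0.5136, 0.0143, 0.2111]
eef_rot: [-0.003, -0.098, 0.995, 0.001]
force: [-0.1, -0.4, 0.3]
grip_width: 0.0517
```

```bash
python3 -c "
from h import *
s=r.get_state();print(s['time_s'],s['tool_pos'],quat(s['eef_rot']).as_matrix(),s['force'],s['grip_width'])"
```

```text
5.75 [0.51359628 0.0143031  0.21114511] [[-0.98091595 -0.1943545  -0.00549754]
 [-0.19436298  0.98092912  0.00104748]
 [ 0.00518912  0.00209601 -0.99998434]] [-0.05611139 -0.37052145  0.2685071 ] 0.0517001719183416
```

{"op": "move_arm", "data": {
  "rows": [
    {"x": -0.001,"y": 0,"z": 0.02,"wx": 0,"wy": 0,"wz": 0,"claw": 0.05},
    {"x": -0.001,"y": 0,"z": 0.037,"wx": 0,"wy": 0,"wz": 0,"claw": 0.05},
    {"x": -0.001,"y": 0,"z": 0.037,"wx": 0,"wy": 0,"wz": 0,"claw": 0.05},
    {"x": -0.001,"y": 0,"z": 0.037,"wx": 0,"wy": 0,"wz": 0,"claw": 0.008},
    {"x": -0.001,"y": 0,"z": 0.037,"wx": 0,"wy": 0,"wz": 0,"claw": 0.008},
    {"x": -0.001,"y": 0,"z": 0.037,"wx": 0,"wy": 0,"wz": 0,"claw": 0.008},
    {"x": -0.001,"y": 0,"z": 0.037,"wx": 0,"wy": 0,"wz": 0,"claw": 0.008},
    {"x": -0.001,"y": 0,"z": 0.037,"wx": 0,"wy": 0,"wz": 0,"claw": 0.008}
  ],
  "grip_force": 25
}}

```text
time_s: 6.75
tool_pos: [0.5163, 0.0143, 0.1761]
eef_rot: [0.0, -0.098, 0.995, -0.0]
force: [0.4, -0.1, -0.2]
grip_width: 0.0109
```

{"op": "move_arm", "data": {
  "rows": [
    {"x": 0,"y": 0,"z": 0,"wx": 0,"wy": 0,"wz": 0,"claw": 0.005},
    {"x": 0,"y": 0,"z": -0.015,"wx": 0,"wy": 0,"wz": 0,"claw": 0.005},
    {"x": 0,"y": 0,"z": -0.04,"wx": 0,"wy": 0,"wz": 0,"claw": 0.005},
    {"x": 0,"y": 0,"z": -0.08,"wx": 0,"wy": 0,"wz": 0,"claw": 0.005},
    {"x": 0,"y": 0,"z": -0.12,"wx": 0,"wy": 0,"wz": 0,"claw": 0.005},
    {"x": 0,"y": 0,"z": -0.12,"wx": 0,"wy": 0,"wz": 0,"claw": 0.005}
  ]
}}

```text
time_s: 7.5
tool_pos: [0.5187, 0.0139, 0.3006]
eef_rot: [0.005, -0.098, 0.995, -0.001]
force: [0.1, 0.0, -1.1]
grip_width: 0.0051
```

```bash
python3 - <<'E'
from h import *
np.set_printoptions(precision=4,suppress=True)
s=r.get_state(); print(s['time_s'],s['tool_pos'],s['force'],s['grip_width'])
M=quat(s['eef_rot']).as_matrix(); print(M)
# goal: tool x yaw 37.6+180
y=np.radians(217.6); cur=np.arctan2(M[1,0],M[0,0]); print('cur yaw',np.degrees(cur)%360)
seat=np.array([.537,.277]); u=np.array([np.cos(np.radians(37.6)),np.sin(np.radians(37.6))])
for n,d in (('pre',-.1),('tip',-.035),('seat',0)):
    g=seat+u*d; D=np.r_[g,0]-np.r_[s['tool_pos'][:2],0]; print(n,g,'shift tool',M.T@D)
c=cam('scene'); save(c,'s2.png')
cv2.imwrite('pics/s2c.png',cv2.resize(cv2.imread('pics/s2.png')[60:300,180:500],None,fx=2,fy=2))
E
```

```text
7.5 [0.5187 0.0139 0.3006] [ 0.1235  0.0252 -1.0784] 0.005144634579893494
[[-0.9808 -0.1948  0.0094]
 [-0.1948  0.9808 -0.0018]
 [-0.0089 -0.0036 -1.    ]]
cur yaw 191.23506496240253
pre [0.4578 0.216 ] shift tool [ 0.0204  0.2101 -0.0009]
tip [0.5093 0.2556] shift tool [-0.0378  0.239  -0.0005]
seat [0.537 0.277] shift tool [-0.0692  0.2545 -0.0003]
```

View pics/s2c.png

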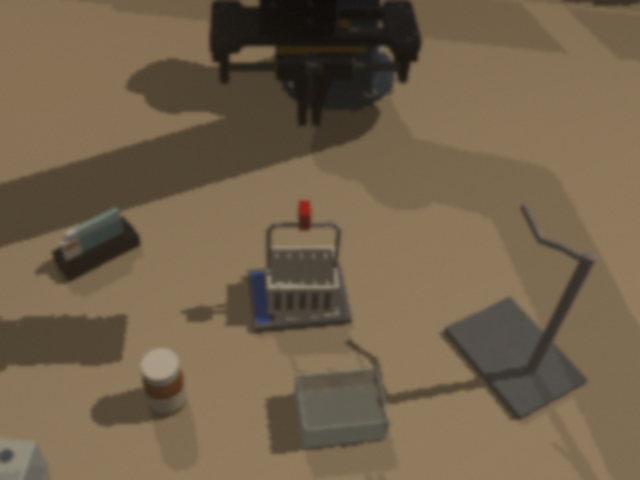

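The scene view shows the grip missed: the basket is still on the pad, with its red block at crop (305,212) and the closed fingers above it at (311,100). I'll back off and measure again.

{"op": "move_arm", "data": {
  "rows": [
    {"x": -0.03,"y": 0,"z": -0.03,"wx": 0,"wy": 0,"wz": 0,"claw": 0.05},
    {"x": -0.06,"y": 0,"z": -0.05,"wx": 0,"wy": 0,"wz": 0,"claw": 0.05},
    {"x": -0.08,"y": 0,"z": -0.05,"wx": 0,"wy": 0,"wz": 0,"claw": 0.05},
    {"x": -0.08,"y": 0,"z": -0.05,"wx": 0,"wy": 0,"wz": 0,"claw": 0.05}
  ]
}}

```text
time_s: 8.05
tool_pos: [0.5947, 0.03, 0.3445]
eef_rot: [-0.001, -0.098, 0.995, 0.0]
force: [-0.2, -0.0, -0.4]
grip_width: 0.037
```

```bash
python3 look.py wrist w3.png basket_grip; python3 bask.py; python3 - <<'E'
from h import *
print(r.tip_reach)
c=cam('top'); P=cloud(c); C=c['image'][c['range_z']>0].astype(int)
m=(P[:,2]>.1)&(P[:,2]<.2)&(np.hypot(P[:,0]-.517,P[:,1]-.015)<.08); Q=P[m]; red=C[m][:,0]>1.8*C[m][:,1]
print('top',len(Q),Q[red].mean(0) if red.any() else 0, Q[red].max(0) if red.any() else 0)
E
```

```text
8.05 [0.5947 0.03   0.3445] [-0.9808 -0.1951 -0.0028 -0.1951  0.9808  0.0003  0.0027  0.0009 -1.    ] [-0.137   0.3689  1.33   -0.      1.4455 -1.9042]
[[-0.1953  0.9479  0.2517  0.5261]
 [ 0.9807  0.1887  0.0502  0.0165]
 [ 0.0001  0.2566 -0.9665  0.5157]]
basket_grip 0.8 [323.4 106.9] [0.5125 0.0111 0.163 ]
583 [0.51564323 0.01414696 0.16156772]
red 274 [0.50229653 0.00607464 0.17397797] [0.527977   0.02291901 0.17828393]
top 274 [0.50229653 0.00607464 0.17397797] [0.527977   0.02291901 0.17828393] [0.51516002 0.01443255 0.17629316]
299 [ 0.50447816 -0.03052578  0.13625158] [0.52636395 0.05844715 0.15157362]
bar yaw 101.24396450636672 [0.51566634 0.01382902 0.14763984]
0.022
top 29 0 0
```

View pics/w3.png

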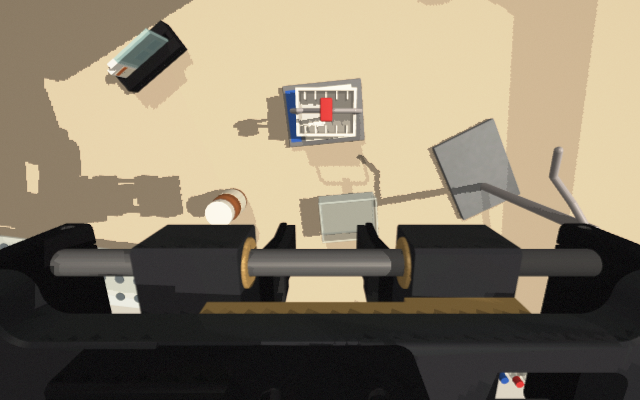

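The basket hasn't moved. I need to know why the grip missed, so I'll check for a disagreement between the cameras and the TCP.

```bash
python3 - <<'E'
from h import *
np.set_printoptions(precision=4,suppress=True)
B=np.array([.5152,.0144,.1765]); c=cam('scene')
print('scene block top',proj(c,B),'fingertip in s2 (seen ~335.5,121):',proj(c,[.5187,.0139,.2786]))
for n in ('scene','top'):
    c=cam(n); hsv=cv2.cvtColor(c['image'],cv2.COLOR_RGB2HSV).astype(int); p=proj(c,B-[0,0,.014]).astype(int)
    m=np.zeros((400,640),bool); m[p[1]-25:p[1]+25,p[0]-25:p[0]+25]=1
    m&=((hsv[...,0]<8)|(hsv[...,0]>172))&(hsv[...,1]>150)
    v,u=np.nonzero(m); print(n,'proj',proj(c,B),'red px',m.sum(),u.min() if len(u) else 0,u.max() if len(u) else 0,v.min() if len(v) else 0,v.max() if len(v) else 0)
    Q=cloud(c,m); print(Q.min(0),Q.max(0),np.median(Q,0)) if len(Q) else 0
c=cam('wrist'); s=r.get_state(); M=quat(s['eef_rot']).as_matrix()
print('mount',c['mount'])
for y in (-.0185,.0185):
  for z in (-.03,0,.022): print(y,z,proj(c,M@[0,y,z]+s['tool_pos']))
# depth of the fingers as seen, in tool coordinates
P=(cloud(c)-s['tool_pos'])@M; k=(abs(P[:,1])<.06)&(P[:,2]>-.06)&(P[:,2]<.05)&(abs(P[:,0])<.06)
print(k.sum(),P[k].min(0),P[k].max(0))
for a in np.arange(-.06,.05,.01):
    j=k&(P[:,2]>a)&(P[:,2]<a+.01)
    if j.any(): print(round(a,2),j.sum(),P[j].min(0),P[j].max(0))
E
```

```text
scene block top [332.6248 163.4732] fingertip in s2 (seen ~335.5,121): [333.8979 131.0565]
scene proj [332.6248 163.4732] red px 61 330 334 160 173
[0.5027 0.0069 0.1549] [0.5295 0.0195 0.1794] [0.5239 0.0135 0.176 ]
top proj [300.9918 230.2953] red px 0 0 0 0 0
mount [[ 0.0002 -0.9658 -0.2592  0.0704]
 [ 1.      0.0004 -0.0007  0.0003]
 [ 0.0008 -0.2592  0.9658 -0.171 ]
 [ 0.      0.      0.      1.    ]]
-0.0185 -0.03 [290.6965 255.5554]
-0.0185 0 [296.2605 233.9635]
-0.0185 0.022 [299.3391 222.0167]
0.0185 -0.03 [359.9143 255.591 ]
0.0185 0 [354.5378 233.9907]
0.0185 0.022 [351.5631 222.0397]
2072 [-0.0101 -0.0357 -0.0599] [ 0.0121  0.0362 -0.0084]
-0.06 783 [-0.0101 -0.0297 -0.0599] [ 0.0052  0.0301 -0.05  ]
-0.05 213 [-0.01   -0.0357 -0.05  ] [ 0.0121  0.0362 -0.0401]
-0.04 387 [-0.0098 -0.035  -0.0399] [ 0.0117  0.0358 -0.03  ]
-0.03 331 [ 0.0003 -0.0333 -0.0299] [ 0.0116  0.0337 -0.02  ]
-0.02 323 [-0.0044 -0.0337 -0.0199] [ 0.0116  0.0337 -0.01  ]
-0.01 35 [ 0.0008 -0.0316 -0.01  ] [ 0.011   0.033  -0.0084]
```

The wrist depth shows the fingers ending at tool z ≈ -0.008, not +0.022. In the scene picture they also end about 10 px higher than the stated reach predicts. So the fingertips are really about 30 mm shorter than `r.tip_reach` says, and I closed above the block. The body begins about 40 mm behind the tips. From here I'll use tip = TCP - 8 mm.

{"op": "move_arm", "data": {
  "rows": [
    {"x": 0.04,"y": 0,"z": 0.04,"wx": 0,"wy": 0,"wz": 0,"claw": 0.045},
    {"x": 0.08,"y": 0,"z": 0.08,"wx": 0,"wy": 0,"wz": 0,"claw": 0.045},
    {"x": 0.081,"y": 0,"z": 0.13,"wx": 0,"wy": 0,"wz": 0,"claw": 0.045},
    {"x": 0.081,"y": 0,"z": 0.155,"wx": 0,"wy": 0,"wz": 0,"claw": 0.045},
    {"x": 0.081,"y": 0,"z": 0.18,"wx": 0,"wy": 0,"wz": 0,"claw": 0.045},
    {"x": 0.081,"y": 0,"z": 0.199,"wx": 0,"wy": 0,"wz": 0,"claw": 0.045},
    {"x": 0.081,"y": 0,"z": 0.199,"wx": 0,"wy": 0,"wz": 0,"claw": 0.045},
    {"x": 0.081,"y": 0,"z": 0.199,"wx": 0,"wy": 0,"wz": 0,"claw": 0.045}
  ]
}}

```text
time_s: 9.45
tool_pos: [0.5159, 0.0139, 0.1478]
eef_rot: [0.001, -0.098, 0.995, -0.0]
force: [0.4, -0.8, 0.3]
grip_width: 0.0451
```

{"op": "move_arm", "data": {
  "rows": [
    {"x": 0,"y": 0,"z": 0,"wx": 0,"wy": 0,"wz": 0,"claw": 0.005},
    {"x": 0,"y": 0,"z": 0,"wx": 0,"wy": 0,"wz": 0,"claw": 0.005},
    {"x": 0,"y": 0,"z": 0,"wx": 0,"wy": 0,"wz": 0,"claw": 0.005},
    {"x": 0,"y": 0,"z": 0,"wx": 0,"wy": 0,"wz": 0,"claw": 0.005},
    {"x": 0,"y": 0,"z": 0,"wx": 0,"wy": 0,"wz": 0,"claw": 0.005},
    {"x": 0,"y": 0,"z": 0,"wx": 0,"wy": 0,"wz": 0,"claw": 0.005},
    {"x": 0,"y": 0,"z": 0,"wx": 0,"wy": 0,"wz": 0,"claw": 0.005}
  ],
  "grip_force": 25
}}

```text
time_s: 10.32
tool_pos: [0.5154, 0.0142, 0.1472]
eef_rot: [0.0, -0.098, 0.995, 0.0]
force: [-0.5, 1.4, 2.8]
grip_width: 0.0141
```

{"op": "move_arm", "data": {
  "rows": [
    {"x": 0,"y": 0,"z": -0.02,"wx": 0,"wy": 0,"wz": 0,"claw": 0.005},
    {"x": 0,"y": 0,"z": -0.05,"wx": 0,"wy": 0,"wz": 0,"claw": 0.005},
    {"x": 0,"y": 0,"z": -0.09,"wx": 0,"wy": 0,"wz": 0,"claw": 0.005},
    {"x": 0,"y": 0.02,"z": -0.12,"wx": 0,"wy": 0,"wz": -3,"claw": 0.005},
    {"x": 0.005,"y": 0.05,"z": -0.123,"wx": 0,"wy": 0,"wz": -7,"claw": 0.005},
    {"x": 0.008,"y": 0.09,"z": -0.123,"wx": 0,"wy": 0,"wz": -12,"claw": 0.005},
    {"x": 0.012,"y": 0.13,"z": -0.123,"wx": 0,"wy": 0,"wz": -17,"claw": 0.005},
    {"x": 0.015,"y": 0.17,"z": -0.123,"wx": 0,"wy": 0,"wz": -22,"claw": 0.005},
    {"x": 0.017,"y": 0.2,"z": -0.123,"wx": 0,"wy": 0,"wz": -26.4,"claw": 0.005},
    {"x": 0.017,"y": 0.209,"z": -0.123,"wx": 0,"wy": 0,"wz": -26.4,"claw": 0.005},
    {"x": 0.017,"y": 0.209,"z": -0.123,"wx": 0,"wy": 0,"wz": -26.4,"claw": 0.005},
    {"x": 0.017,"y": 0.209,"z": -0.123,"wx": 0,"wy": 0,"wz": -26.4,"claw": 0.005}
  ]
}}

```text
time_s: 11.82
tool_pos: [0.4583, 0.2148, 0.2699]
eef_rot: [-0.0, -0.322, 0.947, -0.0]
force: [0.7, -0.1, -1.2]
grip_width: 0.0141
```

```bash
python3 - <<'E'
from h import *
np.set_printoptions(precision=4,suppress=True)
s=r.get_state(); print(s['time_s'],s['tool_pos'],s['force'],s['grip_width'])
M=quat(s['eef_rot']).as_matrix(); print(M,np.degrees(np.arctan2(M[1,0],M[0,0]))%360)
for g in ([.537,.277,s['tool_pos'][2]],): print(M.T@(g-s['tool_pos']))
c=cam('scene'); save(c,'s3.png')
cv2.imwrite('pics/s3c.png',cv2.resize(cv2.imread('pics/s3.png')[40:280,280:520],None,fx=2,fy=2))
E
```

```text
11.825 [0.4583 0.2148 0.2699] [ 0.6545 -0.1247 -1.2354] 0.014064269471978601
[[-0.7929 -0.6093 -0.0001]
 [-0.6093  0.7929 -0.0007]
 [ 0.0005 -0.0005 -1.    ]] 217.54042965691016
[-0.1003  0.0014 -0.0001]
```

View pics/s3c.png

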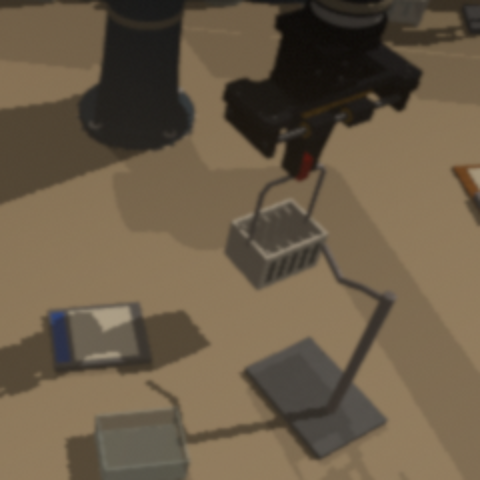

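{"op": "move_arm", "data": {
  "rows": [
    {"x": -0.02,"y": 0.001,"z": 0.015,"wx": 0,"wy": 0,"wz": 0,"claw": 0.005},
    {"x": -0.04,"y": 0.001,"z": 0.025,"wx": 0,"wy": 0,"wz": 0,"claw": 0.005},
    {"x": -0.06,"y": 0.001,"z": 0.025,"wx": 0,"wy": 0,"wz": 0,"claw": 0.005},
    {"x": -0.08,"y": 0.001,"z": 0.025,"wx": 0,"wy": 0,"wz": 0,"claw": 0.005},
    {"x": -0.1,"y": 0.001,"z": 0.025,"wx": 0,"wy": 0,"wz": 0,"claw": 0.005},
    {"x": -0.1,"y": 0.001,"z": 0.025,"wx": 0,"wy": 0,"wz": 0,"claw": 0.005},
    {"x": -0.1,"y": 0.001,"z": 0.035,"wx": 0,"wy": 0,"wz": 0,"claw": 0.005},
    {"x": -0.1,"y": 0.001,"z": 0.045,"wx": 0,"wy": 0,"wz": 0,"claw": 0.005},
    {"x": -0.1,"y": 0.001,"z": 0.055,"wx": 0,"wy": 0,"wz": 0,"claw": 0.005},
    {"x": -0.1,"y": 0.001,"z": 0.06,"wx": 0,"wy": 0,"wz": 0,"claw": 0.005},
    {"x": -0.1,"y": 0.001,"z": 0.063,"wx": 0,"wy": 0,"wz": 0,"claw": 0.005},
    {"x": -0.1,"y": 0.001,"z": 0.063,"wx": 0,"wy": 0,"wz": 0,"claw": 0.005}
  ]
}}

```text
time_s: 13.38
tool_pos: [0.5366, 0.2776, 0.207]
eef_rot: [0.0, -0.322, 0.947, 0.0]
force: [-0.2, 0.2, -1.0]
grip_width: 0.0138
```

Still no contact, so I'll lower it gently.

{"op": "move_arm", "data": {
  "rows": [
    {"x": 0,"y": 0,"z": 0.003,"wx": 0,"wy": 0,"wz": 0,"claw": 0.005},
    {"x": 0,"y": 0,"z": 0.005,"wx": 0,"wy": 0,"wz": 0,"claw": 0.005},
    {"x": 0,"y": 0,"z": 0.005,"wx": 0,"wy": 0,"wz": 0,"claw": 0.005}
  ]
}}

```text
time_s: 13.75
tool_pos: [0.5377, 0.2782, 0.2048]
eef_rot: [0.002, -0.323, 0.947, 0.0]
force: [-0.9, -0.6, 9.5]
grip_width: 0.0139
```

```bash
python3 - <<'E'
from h import *
s=r.get_state(); print(s['time_s'],s['tool_pos'],s['force'],s['moment'],s['grip_width'])
c=cam('scene'); save(c,'s4.png')
cv2.imwrite('pics/s4c.png',cv2.resize(cv2.imread('pics/s4.png')[80:300,320:540],None,fx=2.4,fy=2.4))
E
```

```text
13.75 [0.53770492 0.27815023 0.20481129] [-0.85134167 -0.60371077  9.50941045] [0.02062237 0.31977413 0.01777244] 0.013915276956462184
```

View pics/s4c.png

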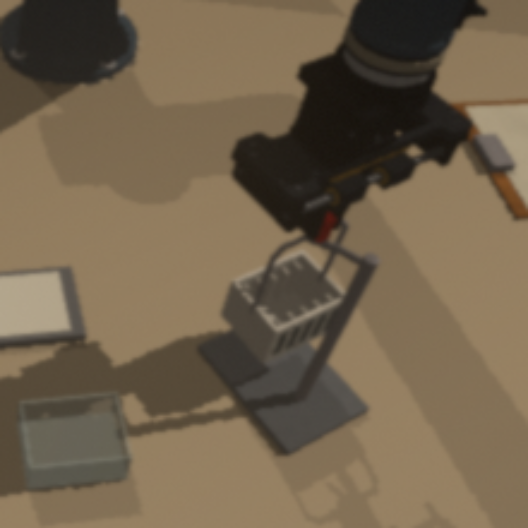

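The handle bar is in the hook and there's contact at 9.5 N (7 pictures viewed so far). I'll ease off, release and rise.

{"op": "move_arm", "data": {
  "rows": [
    {"x": 0,"y": 0,"z": -0.003,"wx": 0,"wy": 0,"wz": 0,"claw": 0.005},
    {"x": 0,"y": 0,"z": -0.003,"wx": 0,"wy": 0,"wz": 0,"claw": 0.016},
    {"x": 0,"y": 0,"z": -0.003,"wx": 0,"wy": 0,"wz": 0,"claw": 0.025},
    {"x": 0,"y": 0,"z": -0.003,"wx": 0,"wy": 0,"wz": 0,"claw": 0.05},
    {"x": 0,"y": 0,"z": -0.003,"wx": 0,"wy": 0,"wz": 0,"claw": 0.05},
    {"x": 0,"y": 0,"z": -0.003,"wx": 0,"wy": 0,"wz": 0,"claw": 0.05},
    {"x": 0,"y": 0,"z": -0.003,"wx": 0,"wy": 0,"wz": 0,"claw": 0.05},
    {"x": 0,"y": 0,"z": -0.02,"wx": 0,"wy": 0,"wz": 0,"claw": 0.05},
    {"x": 0,"y": 0,"z": -0.06,"wx": 0,"wy": 0,"wz": 0,"claw": 0.05},
    {"x": 0,"y": 0,"z": -0.12,"wx": 0,"wy": 0,"wz": 0,"claw": 0.05},
    {"x": 0,"y": 0,"z": -0.15,"wx": 0,"wy": 0,"wz": 0,"claw": 0.05}
  ]
}}

```text
time_s: 15.18
tool_pos: [0.5379, 0.2781, 0.3574]
eef_rot: [0.004, -0.323, 0.947, -0.0]
force: [1.3, -0.1, -0.4]
grip_width: 0.0498
```

```bash
python3 - <<'E'
from h import *
np.set_printoptions(precision=4,suppress=True)
s=r.get_state(); print(s['time_s'],s['tool_pos'],s['force'],s['grip_width'],s['joints'])
M=quat(s['eef_rot']).as_matrix(); yaw=np.degrees(np.arctan2(M[1,0],M[0,0]))%360; print(yaw)
# view pose over slide: slide top centre, tool yaw 137
for n,g in (('over slide',[.49,-.282,.35]),): print(n,M.T@(np.array(g)-s['tool_pos']),'wz',-(137.-yaw))
c=cam('scene'); save(c,'s5.png')
cv2.imwrite('pics/s5c.png',cv2.resize(cv2.imread('pics/s5.png')[80:300,320:540],None,fx=2.4,fy=2.4))
E
```

```text
15.175 [0.5379 0.2781 0.3574] [ 1.34   -0.1122 -0.395 ] 0.04982135809904254 [ 0.2927  0.3714  1.2917 -0.      1.4708 -1.9348]
217.62923481786427
over slide [ 0.38   -0.4143  0.0059] wz 80.62923481786427
```

View pics/s5c.png

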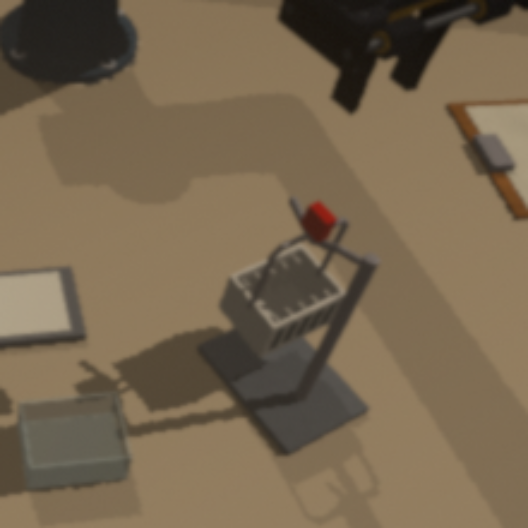

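The basket hangs free on the hook with its red block at crop (318,222). Next is a viewing pose beside the slide, with the tool turned to match it.

{"op": "move_arm", "data": {
  "rows": [
    {"x": 0.037,"y": -0.048,"z": 0,"wx": 0,"wy": 0,"wz": 8,"claw": 0.05},
    {"x": 0.074,"y": -0.097,"z": 0,"wx": 0,"wy": 0,"wz": 16,"claw": 0.05},
    {"x": 0.11,"y": -0.145,"z": 0,"wx": 0,"wy": 0,"wz": 24,"claw": 0.05},
    {"x": 0.147,"y": -0.193,"z": 0,"wx": 0,"wy": 0,"wz": 32,"claw": 0.04},
    {"x": 0.184,"y": -0.24,"z": 0,"wx": 0,"wy": 0,"wz": 40,"claw": 0.04},
    {"x": 0.22,"y": -0.29,"z": 0,"wx": 0,"wy": 0,"wz": 48,"claw": 0.04},
    {"x": 0.258,"y": -0.338,"z": 0,"wx": 0,"wy": 0,"wz": 56,"claw": 0.04},
    {"x": 0.294,"y": -0.386,"z": 0,"wx": 0,"wy": 0,"wz": 64,"claw": 0.04},
    {"x": 0.33,"y": -0.435,"z": 0,"wx": 0,"wy": 0,"wz": 72,"claw": 0.04},
    {"x": 0.368,"y": -0.483,"z": 0.01,"wx": 0,"wy": 0,"wz": 80.2,"claw": 0.04},
    {"x": 0.368,"y": -0.483,"z": 0.01,"wx": 0,"wy": 0,"wz": 80.2,"claw": 0.04},
    {"x": 0.368,"y": -0.483,"z": 0.01,"wx": 0,"wy": 0,"wz": 80.2,"claw": 0.04}
  ]
}}

```text
time_s: 16.73
tool_pos: [0.5397, -0.3293, 0.3422]
eef_rot: [-0.0, 0.363, 0.932, 0.0]
force: [0.3, 0.5, 0.8]
grip_width: 0.0404
```

```bash
python3 hk.py | sed -n '/slide/,$p'; python3 - <<'E'
from h import *
np.set_printoptions(precision=4,suppress=True)
s=r.get_state(); print(s['time_s'],s['tool_pos'],s['joints']); M=quat(s['eef_rot']).as_matrix(); print(np.degrees(np.arctan2(M[1,0],M[0,0]))%360, M.T@(np.array([.4895,-.282,.2])-s['tool_pos']))
c=cam('wrist'); save(c,'w4.png')
E
```

```text
16.775 [ 0.5399 -0.3286  0.3426] [-0.7235  0.4271  1.2416  0.0005  1.4729 -1.5524]
137.48782905453112 [0.0687 0.0002 0.1426]hk.py:5: RuntimeWarning: Mean of empty slice.
  d=np.linalg.svd(Q[:,:2]-Q[:,:2].mean(0),full_matrices=False)[2][0]; d*=np.sign(d[0]); print('hook n',len(Q),'yaw',np.degrees(np.arctan2(d[1],d[0])),Q.mean(0))
  ret = um.true_divide(
Traceback (most recent call last):
  File "hk.py", line 5, in <module>
    d=np.linalg.svd(Q[:,:2]-Q[:,:2].mean(0),full_matrices=False)[2][0]; d*=np.sign(d[0]); print('hook n',len(Q),'yaw',np.degrees(np.arctan2(d[1],d[0])),Q.mean(0))
      ~~~~~~~~~~~~~~~~~~~~~~~~~~~~~~~~~~~~~~~~~~~~~~~~~~~~~~~~~~~~~^^^
IndexError: index 0 is out of bounds for axis 0 with size 0
```

View pics/w4.png

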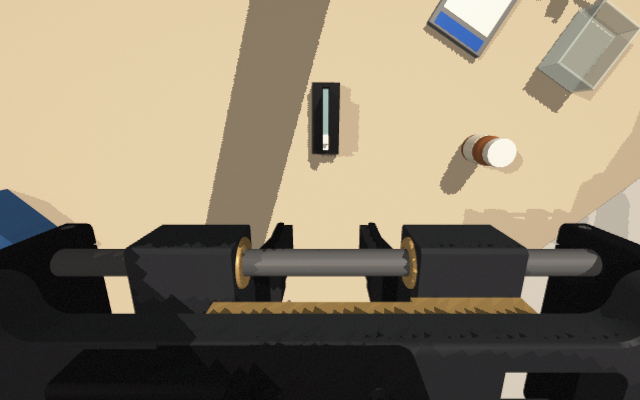

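The slide is lined up with the view at (326,118), its frosted end at the bottom. I'll rerun just the slide part of the measurement, and measure the pad as well.

```bash
python3 - <<'E'
from h import *
np.set_printoptions(precision=4,suppress=True)
s=r.get_state(); M=quat(s['eef_rot']).as_matrix(); c=cam('wrist'); P=cloud(c)
for n,lo,hi in (('slide',.035,.08),('top',.06,.08),('rack',.016,.028)):
    Q=P[(P[:,2]>lo)&(P[:,2]<hi)&(np.hypot(P[:,0]-.489,P[:,1]+.281)<.08)]
    T=(Q-s['tool_pos'])@M; a,b=np.percentile(T[:,:2],[1,99],axis=0)
    print(n,len(Q),cv2.minAreaRect(Q[:,:2].astype(np.float32)*1000),'tool lo/hi',a,b,'mid',(a+b)/2,Q[:,2].max())
E
```

```text
slide 304 ((489.17132568359375, -282.303955078125), (6.327755928039551, 88.406494140625), 47.45927429199219) tool lo/hi [ 0.0245 -0.0038] [0.1128 0.0025] mid [ 0.0686 -0.0007] 0.06679780939025626
top 274 ((485.3665771484375, -278.93878173828125), (6.155477046966553, 78.24181365966797), 47.596343994140625) tool lo/hi [ 0.0347 -0.0037] [0.1128 0.0024] mid [ 0.0737 -0.0007] 0.06679780939025626
rack 1523 ((488.31231689453125, -281.10882568359375), (43.56452178955078, 114.1717529296875), 46.86115264892578) tool lo/hi [ 0.0148 -0.0224] [0.1269 0.021 ] mid [ 0.0709 -0.0007] 0.026506613881243424
```

{"op": "move_arm", "data": {
  "rows": [
    {"x": 0.03,"y": 0,"z": 0.05,"wx": 0,"wy": 0,"wz": 0,"claw": 0.04},
    {"x": 0.06,"y": -0.0005,"z": 0.1,"wx": 0,"wy": 0,"wz": 0,"claw": 0.04},
    {"x": 0.069,"y": -0.0005,"z": 0.15,"wx": 0,"wy": 0,"wz": 0,"claw": 0.04},
    {"x": 0.069,"y": -0.0005,"z": 0.19,"wx": 0,"wy": 0,"wz": 0,"claw": 0.04},
    {"x": 0.069,"y": -0.0005,"z": 0.22,"wx": 0,"wy": 0,"wz": 0,"claw": 0.04},
    {"x": 0.069,"y": -0.0005,"z": 0.24,"wx": 0,"wy": 0,"wz": 0,"claw": 0.04},
    {"x": 0.069,"y": -0.0005,"z": 0.24,"wx": 0,"wy": 0,"wz": 0,"claw": 0.04}
  ]
}}

```text
time_s: 17.75
tool_pos: [0.4884, -0.2815, 0.1013]
eef_rot: [-0.001, 0.362, 0.932, 0.001]
force: [-0.1, -0.7, 0.8]
grip_width: 0.04
```

```bash
python3 - <<'E'
from h import *
np.set_printoptions(precision=4,suppress=True)
s=r.get_state(); M=quat(s['eef_rot']).as_matrix(); print(s['time_s'],s['tool_pos'],M.T@(np.array([.4893,-.2823,.029])-s['tool_pos']),np.degrees(np.arctan2(M[1,0],M[0,0]))%360)
E
```

```text
17.75 [ 0.4884 -0.2815  0.1013] [-0.0014 -0.      0.0723] 137.53909527691278
```

{"op": "move_arm", "data": {
  "rows": [
    {"x": -0.001,"y": 0,"z": 0.025,"wx": 0,"wy": 0,"wz": 0,"claw": 0.04},
    {"x": -0.001,"y": 0,"z": 0.05,"wx": 0,"wy": 0,"wz": 0,"claw": 0.04},
    {"x": -0.001,"y": 0,"z": 0.066,"wx": 0,"wy": 0,"wz": 0,"claw": 0.03},
    {"x": -0.001,"y": 0,"z": 0.073,"wx": 0,"wy": 0,"wz": 0,"claw": 0.03},
    {"x": -0.001,"y": 0,"z": 0.073,"wx": 0,"wy": 0,"wz": 0,"claw": 0.03},
    {"x": -0.001,"y": 0,"z": 0.073,"wx": 0,"wy": 0,"wz": 0,"claw": 0.002},
    {"x": -0.001,"y": 0,"z": 0.073,"wx": 0,"wy": 0,"wz": 0,"claw": 0.002},
    {"x": -0.001,"y": 0,"z": 0.073,"wx": 0,"wy": 0,"wz": 0,"claw": 0.002},
    {"x": -0.001,"y": 0,"z": 0.073,"wx": 0,"wy": 0,"wz": 0,"claw": 0.002},
    {"x": -0.001,"y": 0,"z": 0.073,"wx": 0,"wy": 0,"wz": 0,"claw": 0.002},
    {"x": -0.001,"y": 0,"z": 0.073,"wx": 0,"wy": 0,"wz": 0,"claw": 0.002}
  ],
  "grip_force": 30
}}

```text
time_s: 19.12
tool_pos: [0.4897, -0.2842, 0.0294]
eef_rot: [0.0, 0.363, 0.932, -0.0]
force: [0.7, 0.4, 4.8]
grip_width: 0.0078
```

The slide is held (7.8 mm). I'll lift it and then work out the leaned pose.

{"op": "move_arm", "data": {
  "rows": [
    {"x": 0,"y": 0,"z": -0.015,"wx": 0,"wy": 0,"wz": 0,"claw": 0.002},
    {"x": 0,"y": 0,"z": -0.04,"wx": 0,"wy": 0,"wz": 0,"claw": 0.002},
    {"x": 0,"y": 0,"z": -0.08,"wx": 0,"wy": 0,"wz": 0,"claw": 0.002},
    {"x": 0,"y": 0,"z": -0.12,"wx": 0,"wy": 0,"wz": 0,"claw": 0.002},
    {"x": 0,"y": 0,"z": -0.16,"wx": 0,"wy": 0,"wz": 0,"claw": 0.002},
    {"x": 0,"y": 0,"z": -0.2,"wx": 0,"wy": 0,"wz": 0,"claw": 0.002},
    {"x": 0,"y": 0,"z": -0.2,"wx": 0,"wy": 0,"wz": 0,"claw": 0.002},
    {"x": 0,"y": 0,"z": -0.2,"wx": 0,"wy": 0,"wz": 0,"claw": 0.002}
  ]
}}

```text
time_s: 20.12
tool_pos: [0.4888, -0.2833, 0.2287]
eef_rot: [-0.001, 0.363, 0.932, 0.0]
force: [0.1, -0.0, -0.5]
grip_width: 0.0077
```

```bash
cat > goal.py <<'E'
from h import *
import sys
np.set_printoptions(precision=4,suppress=True)
tilt=float(sys.argv[1]); C=np.array([float(a) for a in sys.argv[2:5]])
s=r.get_state(); M=quat(s['eef_rot']); Rm=M.as_matrix()
print(s['time_s'],s['tool_pos'],s['grip_width'],s['joints'],'yaw',np.degrees(np.arctan2(Rm[1,0],Rm[0,0]))%360,'force',s['force'])
y=np.radians(106.75); down=R.from_matrix(np.c_[[np.cos(y),np.sin(y),0],[np.sin(y),-np.cos(y),0],[0,0,-1]])
lab=-down.as_matrix()[:,1]
G=[down*R.from_euler('x',sg*tilt,degrees=True) for sg in (1,-1)]
# slide y = -tool y rotated? slide x=-tool x, slide z=-tool z => slide y = tool y
g=max(G,key=lambda q:q.as_matrix()[2,1]); m=g.as_matrix(); print('slide y dir',m[:,1],'tool z',m[:,2],'slide x',-m[:,0])
p=C+.008*m[:,2]; d=M.inv()*g; rv=d.as_rotvec(degrees=True)
print('TCP goal',p,'shift',Rm.T@(p-s['tool_pos']),'turn',rv,np.linalg.norm(rv))
print('slide centre now',s['tool_pos']-.008*Rm[:,2],'slide y now',Rm[:,1])
E
python3 goal.py 50 .517 .0115 .112;python3 goal.py 50 .517 .0115 .25; python3 - <<'E'
from h import *
c=cam('scene'); save(c,'s6.png')
cv2.imwrite('pics/s6c.png',cv2.resize(cv2.imread('pics/s6.png')[60:280,130:350],None,fx=2.4,fy=2.4))
E
```

```text
20.125 [ 0.4888 -0.2833  0.2287] 0.0076681656035850285 [-0.7231  0.4288  1.5665  0.      1.1476 -1.5508] yaw 137.426146994676 force [ 0.1339 -0.0253 -0.5342]
slide y dir [0.6155 0.1852 0.766 ] tool z [ 0.7335  0.2208 -0.6428] slide x [ 0.2882 -0.9576 -0.    ]
TCP goal [0.5229 0.0133 0.1069] shift [0.1754 0.2415 0.1221] turn [-48.7901 -13.4444  28.6555] 58.15804251615935
slide centre now [ 0.4888 -0.2833  0.2367] slide y now [ 0.6765  0.7364 -0.    ]
20.125 [ 0.4888 -0.2833  0.2287] 0.0076681656035850285 [-0.7231  0.4288  1.5665  0.      1.1476 -1.5508] yaw 137.426146994676 force [ 0.1339 -0.0253 -0.5342]
slide y dir [0.6155 0.1852 0.766 ] tool z [ 0.7335  0.2208 -0.6428] slide x [ 0.2882 -0.9576 -0.    ]
TCP goal [0.5229 0.0133 0.2449] shift [ 0.1756  0.2415 -0.0159] turn [-48.7901 -13.4444  28.6555] 58.15804251615935
slide centre now [ 0.4888 -0.2833  0.2367] slide y now [ 0.6765  0.7364 -0.    ]
```

View pics/s6c.png

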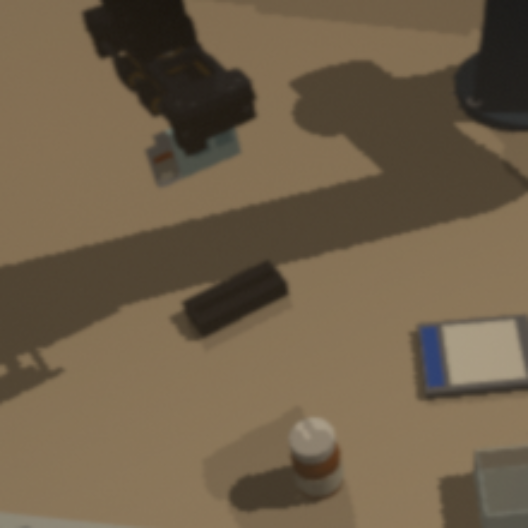

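The slide is out of the rack. The orange label faces the camera at crop (163,160) and the frosted end is at the left. Next I'll carry it over the pad while leaning it.

{"op": "move_arm", "data": {
  "rows": [
    {"x": 0.022,"y": 0.03,"z": -0.01,"wx": -5,"wy": -1.4,"wz": 3,"claw": 0.002},
    {"x": 0.044,"y": 0.06,"z": -0.02,"wx": -10,"wy": -2.8,"wz": 6,"claw": 0.002},
    {"x": 0.066,"y": 0.09,"z": -0.02,"wx": -15,"wy": -4.2,"wz": 9,"claw": 0.002},
    {"x": 0.088,"y": 0.12,"z": -0.02,"wx": -20,"wy": -5.6,"wz": 12,"claw": 0.002},
    {"x": 0.11,"y": 0.15,"z": -0.02,"wx": -25,"wy": -7,"wz": 15,"claw": 0.002},
    {"x": 0.13,"y": 0.18,"z": -0.02,"wx": -30,"wy": -8.4,"wz": 18,"claw": 0.002},
    {"x": 0.15,"y": 0.21,"z": -0.02,"wx": -35,"wy": -9.8,"wz": 21,"claw": 0.002},
    {"x": 0.17,"y": 0.235,"z": -0.02,"wx": -40,"wy": -11.2,"wz": 24,"claw": 0.002},
    {"x": 0.1756,"y": 0.2415,"z": -0.016,"wx": -45,"wy": -12.5,"wz": 27,"claw": 0.002},
    {"x": 0.1756,"y": 0.2415,"z": -0.016,"wx": -48.8,"wy": -13.4,"wz": 28.7,"claw": 0.002},
    {"x": 0.1756,"y": 0.2415,"z": -0.016,"wx": -48.8,"wy": -13.4,"wz": 28.7,"claw": 0.002},
    {"x": 0.1756,"y": 0.2415,"z": -0.016,"wx": -48.8,"wy": -13.4,"wz": 28.7,"claw": 0.002}
  ]
}}

```text
time_s: 21.68
tool_pos: [0.5237, 0.0125, 0.2446]
eef_rot: [0.252, 0.541, 0.728, 0.339]
force: [0.7, 0.2, 0.0]
grip_width: 0.0084
```

```bash
python3 goal.py 50 .517 .0115 .112
```

```text
21.675 [0.5237 0.0125 0.2446] 0.008441718601594213 [-0.5737  0.2813  2.294   1.6949  0.6283 -2.3718] yaw 106.76722119472943 force [0.6793 0.1673 0.0243]
slide y dir [0.6155 0.1852 0.766 ] tool z [ 0.7335  0.2208 -0.6428] slide x [ 0.2882 -0.9576 -0.    ]
TCP goal [0.5229 0.0133 0.1069] shift [ 0.001  -0.1058  0.0882] turn [-0.0661 -0.028  -0.0066] 0.0720932984555261
slide centre now [0.5179 0.0107 0.2497] slide y now [0.6164 0.1854 0.7653]
```

{"op": "move_arm", "data": {
  "rows": [
    {"x": 0,"y": -0.013,"z": 0.011,"wx": 0,"wy": 0,"wz": 0,"claw": 0.002},
    {"x": 0,"y": -0.026,"z": 0.022,"wx": 0,"wy": 0,"wz": 0,"claw": 0.002},
    {"x": 0,"y": -0.04,"z": 0.033,"wx": 0,"wy": 0,"wz": 0,"claw": 0.002},
    {"x": 0,"y": -0.053,"z": 0.044,"wx": 0,"wy": 0,"wz": 0,"claw": 0.002},
    {"x": 0,"y": -0.066,"z": 0.055,"wx": 0,"wy": 0,"wz": 0,"claw": 0.002},
    {"x": 0,"y": -0.08,"z": 0.066,"wx": 0,"wy": 0,"wz": 0,"claw": 0.002},
    {"x": 0,"y": -0.093,"z": 0.077,"wx": 0,"wy": 0,"wz": 0,"claw": 0.002},
    {"x": 0.001,"y": -0.106,"z": 0.088,"wx": 0,"wy": 0,"wz": 0,"claw": 0.002},
    {"x": 0.001,"y": -0.106,"z": 0.088,"wx": 0,"wy": 0,"wz": 0,"claw": 0.002},
    {"x": 0.001,"y": -0.106,"z": 0.088,"wx": 0,"wy": 0,"wz": 0,"claw": 0.002},
    {"x": 0.001,"y": -0.106,"z": 0.088,"wx": 0,"wy": 0,"wz": 0,"claw": 0.002}
  ]
}}

```text
time_s: 23.05
tool_pos: [0.5427, 0.0068, 0.1377]
eef_rot: [0.23, 0.546, 0.732, 0.337]
force: [-0.3, 0.8, -1.2]
grip_width: 0.0076
```

```bash
python3 goal.py 50 .517 .0115 .112; python3 - <<'E'
from h import *
np.set_printoptions(precision=4,suppress=True)
c=cam('scene'); save(c,'s7.png')
for k in ('slide_frost','slide_clear','slide_label','pad_blue','pad_plain'):
    for d in tip_of(k,'scene')[:1]:
        uv=np.round(d['uv']).astype(int); z=c['range_z'][uv[1],uv[0]]; o,v=ray(c,d['uv']); print(k,d['conf'],uv,o+v*z)
print('expected frost/clear px',proj(c,[.517+.0086,.0115-.0287,.112]),proj(c,[.517-.0086,.0115+.0287,.112]))
S=silhouettes('slide','scene')
if S:
    Q=cloud(c,cv2.erode(S[0]['mask'].astype(np.uint8),np.ones((3,3)))>0); print(S[0]['conf'],len(Q),Q.mean(0))
    Q=Q[abs(Q[:,2]-.112)<.05]; Q=Q-Q.mean(0); n=np.linalg.svd(Q,full_matrices=False)[2][2]; print('plane normal',n*np.sign(n[2]))
cv2.imwrite('pics/s7c.png',cv2.resize(cv2.imread('pics/s7.png')[60:300,200:500],None,fx=2,fy=2))
E
```

```text
23.05 [0.5427 0.0068 0.1377] 0.007596159214990316 [-0.5577  0.6145  2.3179  2.0784  0.7224 -2.8539] yaw 107.31948320774718 force [-0.328   0.8156 -1.2431]
slide y dir [0.6155 0.1852 0.766 ] tool z [ 0.7335  0.2208 -0.6428] slide x [ 0.2882 -0.9576 -0.    ]
TCP goal [0.5229 0.0133 0.1069] shift [ 0.0111 -0.0345  0.0082] turn [-1.8802 -1.5915 -0.9658] 2.6458879396447896
slide centre now [0.537  0.0049 0.143 ] slide y now [0.6441 0.1767 0.7443]
slide_frost 0.72 [318 180] [ 0.5477 -0.0149  0.1476]
slide_clear 0.91 [337 178] [0.5319 0.0281 0.1471]
slide_label 0.68 [316 179] [ 0.5437 -0.0202  0.1457]
pad_blue 0.64 [320 208] [ 0.5257 -0.0112  0.0115]
pad_plain 0.98 [339 204] [0.5023 0.0373 0.0092]
expected frost/clear px [318.4551 182.9968] [342.3092 181.0213]
0.62 600 [0.541  0.0069 0.1444]
plane normal [0.6441 0.1821 0.743 ]
```

View pics/s7c.png

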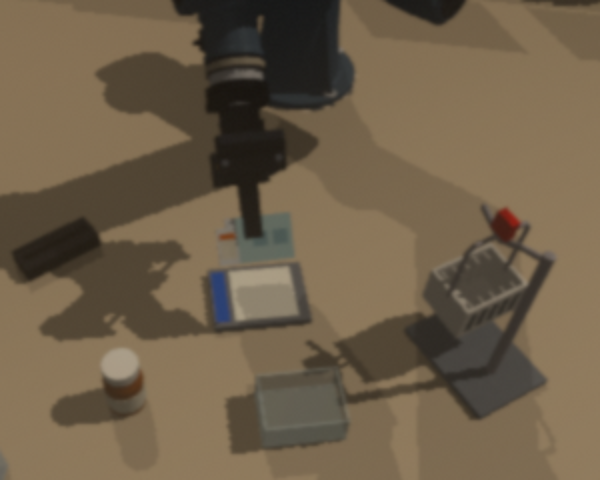

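The slide and label read correctly, with the plane normal at 42° from vertical. But the arm stopped short because joint 6 is at its limit (-2.85), leaving the slide about 3 cm too high and 2 cm off. I'll back off first, then fit a kinematic model to find a pose that can be reached.

{"op": "move_arm", "data": {
  "rows": [
    {"x": 0,"y": 0.015,"z": -0.013,"wx": 0,"wy": 0,"wz": 0,"claw": 0.002},
    {"x": 0,"y": 0.04,"z": -0.034,"wx": 0,"wy": 0,"wz": 0,"claw": 0.002},
    {"x": 0,"y": 0.04,"z": -0.034,"wx": 0,"wy": 0,"wz": 0,"claw": 0.002}
  ]
}}

```text
time_s: 23.78
tool_pos: [0.5455, 0.0052, 0.1921]
eef_rot: [0.233, 0.545, 0.732, 0.337]
force: [0.1, -0.6, -0.2]
grip_width: 0.0079
```

```bash
cat > kin.py <<'E'
from h import *
from scipy.optimize import least_squares
np.set_printoptions(precision=4,suppress=True)
D=[([-1.5185,.5275,1.4327,0,1.1814,-.1785],[.143,-.6084,.213],[0,.9934,.115,0]),
([-.1698,.3001,1.2805,.0001,1.5611,-1.9004],[.575,.014,.403],None),
([-.137,.3689,1.33,0,1.4455,-1.9042],[.5947,.030,.3445],None),
([.2927,.3714,1.2917,0,1.4708,-1.9348],[.5379,.2781,.3574],None),
([-.7235,.4271,1.2416,.0005,1.4729,-1.5524],[.5399,-.3286,.3426],None),
([-.7231,.4288,1.5665,0,1.1476,-1.5508],[.4888,-.2833,.2287],None),
([-.5737,.2813,2.294,1.6949,.6283,-2.3718],[.5237,.0125,.2446],[.252,.541,.728,.339]),
([-.5577,.6145,2.3179,2.0784,.7224,-2.8539],[.5427,.0068,.1377],[.23,.546,.732,.337])]
def fk(p,q,s4,s6,parts=False):
    h,a1,d,L2,a3,L4,L6,o=p; E=lambda ax,t: R.from_euler(ax,t)
    R1=E('z',q[0]); R2=R1*E('y',q[1]); R3=R2*E('y',q[2]); R4=R3*E('z',s4*q[3]); R5=R4*E('y',q[4]); R6=R5*E('z',s6*q[5]+o)
    x=np.array([0,0,h])+R1.apply([a1,d,0])+R2.apply([0,0,L2])+R3.apply([a3,0,L4])+R5.apply([0,0,L6])
    return x,R6
def res(p,s4,s6):
    e=[]
    for q,x,w in D:
        X,O=fk(p,q,s4,s6); e+=list(X-x)
        if w is not None: e+=list(.3*(quat(w).inv()*O).as_rotvec())
    return np.array(e)
def fit():
    best=None
    for s4 in (1,-1):
        for s6 in (1,-1):
            for o in (0,1.57,3.14,-1.57):
                f=least_squares(res,[.3,0,.1,.4,0,.4,.25,o],args=(s4,s6))
                if best is None or f.cost<best[0]: best=(f.cost,f.x,s4,s6)
    return best
E
python3 - <<'E'
from kin import *
b=fit(); print(b, abs(res(b[1],*b[2:])).max())
s=r.get_state(); X,O=fk(b[1],s['joints'],*b[2:]); print(s['time_s'],s['joints'],s['tool_pos']-X,(quat(s['eef_rot']).inv()*O).magnitude())
E
```

```text
(np.float64(5.682642331231801e-08), array([ 0.2741, -0.0001,  0.111 ,  0.5882,  0.1141,  0.3917,  0.315 ,
        1.5707]), 1, 1) 0.0002221053338795873
23.775 [-0.5576  0.444   2.2706  1.8343  0.6418 -2.5415] [ 0. -0. -0.] 9.136350199287132e-05
```

The fit is good to 0.2 mm. Now I'll search for reachable final poses.

```bash
cat > ik.py <<'E'
from kin import *
lo=np.array([-3.08,-.75,.22,-1.43,0,-2.85]); hi=np.array([3.08,2.2,2.44,4.57,2.65,2.85])
b=fit()
def target(tilt,dyaw,C,flip=1):
    y=np.radians(106.75+dyaw); d=R.from_matrix(np.c_[[np.cos(y),np.sin(y),0],[np.sin(y),-np.cos(y),0],[0,0,-1]])
    g=d*R.from_euler('x',-tilt,degrees=True)
    if flip<0: g=g*R.from_euler('z',np.pi)
    return np.array(C)+.008*g.as_matrix()[:,2],g
def ik(p,g,seeds):
    best=(9,None)
    for q0 in seeds:
        f=least_squares(lambda q:np.r_[(fk(b[1],q,*b[2:])[0]-p)*3,(g.inv()*fk(b[1],q,*b[2:])[1]).as_rotvec()],np.clip(q0,lo+.01,hi-.01),bounds=(lo,hi))
        if f.cost<best[0]: best=(f.cost,f.x)
        if f.cost<1e-9: break
    return best
E
python3 - <<'E'
from ik import *
q0=[np.array(r.get_state()['joints'])]; q1=q0+[np.array([-.3,.6,2.2,2.9,.7,.2]),np.array([-.5,.6,2.3,2.,.7,.3])]
for tilt in (46,50,56,62,70):
  for dy in (0,-10,-16):
    for z in (.112,):
      for fl in (1,-1):
        c,q=ik(*target(tilt,dy,[.517,.0115,z],fl),q0 if fl>0 else q1)
        print(tilt,dy,z,fl,'ok' if c<1e-7 else '%.1e'%c,q)
E
```

```text
46 0 0.112 1 2.0e-03 [-0.5311  0.6297  2.318   2.0878  0.6543 -2.85  ]
46 0 0.112 -1 ok [-0.5353  0.7024  2.3794  2.2688  0.7634  0.0638]
46 -10 0.112 1 4.2e-03 [-0.445   0.6043  2.33    2.3392  0.5912 -2.85  ]
46 -10 0.112 -1 ok [-0.4301  0.7143  2.4133  2.5865  0.7909  0.0104]
46 -16 0.112 1 6.0e-03 [-0.3939  0.5913  2.3297  2.4888  0.5532 -2.85  ]
46 -16 0.112 -1 ok [-0.3549  0.7163  2.4183  2.7712  0.7963  0.0036]
50 0 0.112 1 5.4e-03 [-0.5633  0.6415  2.3213  2.0596  0.7154 -2.85  ]
50 0 0.112 -1 ok [-0.5733  0.776   2.4225  2.3105  0.9103 -0.0548]
50 -10 0.112 1 9.0e-03 [-0.4739  0.6144  2.3394  2.3157  0.655  -2.85  ]
50 -10 0.112 -1 1.6e-04 [-0.4497  0.7737  2.44    2.6015  0.9238 -0.0466]
50 -16 0.112 1 1.1e-02 [-0.42    0.6017  2.3429  2.4696  0.6211 -2.85  ]
50 -16 0.112 -1 2.6e-04 [-0.3616  0.7703  2.44    2.7871  0.9238 -0.0316]
56 0 0.112 1 1.4e-02 [-0.6081  0.6622  2.3221  2.0195  0.8044 -2.85  ]
56 0 0.112 -1 5.2e-04 [-0.6191  0.8657  2.44    2.2937  1.0679 -0.1408]
56 -10 0.112 1 2.0e-02 [-0.5131  0.6311  2.3492  2.2845  0.7457 -2.85  ]
56 -10 0.112 -1 2.7e-03 [-0.46
[... 364 characters left out ...]
   0.6505  2.3542  2.2571  0.8328 -2.85  ]
62 -10 0.112 -1 7.2e-03 [-0.4934  0.9344  2.44    2.5651  1.2248 -0.1328]
62 -16 0.112 1 3.9e-02 [-0.4811  0.6376  2.3677  2.4314  0.807  -2.85  ]
62 -16 0.112 -1 8.3e-03 [-0.353   0.9266  2.44    2.8144  1.2383 -0.0854]
70 0 0.112 1 4.8e-02 [-0.6994  0.7279  2.3038  1.9319  1.0079 -2.85  ]
70 0 0.112 -1 4.4e-03 [-0.7318  1.1417  2.44    2.1608  1.4464 -0.3697]
70 -10 0.112 1 6.1e-02 [-0.5884  0.6825  2.3541  2.2258  0.9475 -2.85  ]
70 -10 0.112 -1 1.3e-02 [-0.5477  1.1443  2.44    2.4865  1.5469 -0.2673]
70 -16 0.112 1 6.7e-02 [-0.5073  0.6697  2.375   2.4242  0.9271 -2.85  ]
70 -16 0.112 -1 1.5e-02 [-0.3566  1.1417  2.44    2.8035  1.6093 -0.1543]
```

```bash
python3 - <<'E'
import ik
from ik import *
ik.lo[5]=-3.6; q0=[np.array(r.get_state()['joints'])]
for tilt in (44,46,50):
  for dy in (0,10,20,30):
    for C in ([.517,.0115,.112],[.527,.0115,.118],[.522,.0115,.122]):
        c,q=ik.ik(*target(tilt,dy,C,1),q0); print(tilt,dy,C,'ok' if c<1e-7 else '%.1e'%c,q)
# pick-up pose for the flipped grasp, over the pad on the way, and rack poses
ik.lo[5]=-2.85
for g in ([.4893,-.2823,.0294],[.4893,-.2823,.2294]):
    y=np.radians(-42.6); G=R.from_matrix(np.c_[[np.cos(y),np.sin(y),0],[np.sin(y),-np.cos(y),0],[0,0,-1]])
    print('flip pick',ik.ik(np.array(g),G,[np.array([-.72,.43,1.5,0,1.15,1.6])]))
E
```

```text
Traceback (most recent call last):
AttributeError: 'function' object has no attribute 'lo'
```

```bash
python3 - <<'E'
from ik import *
lo[5]=-3.6; q0=[np.array(r.get_state()['joints'])]
for tilt in (44,46,50):
  for dy in (0,10,20,30):
    for C in ([.517,.0115,.112],[.527,.0115,.118],[.522,.0115,.122]):
        c,q=ik(*target(tilt,dy,C,1),q0); print(tilt,dy,C,'ok' if c<1e-7 else '%.1e'%c,q)
lo[5]=-2.85
for g in ([.4893,-.2823,.0294],[.4893,-.2823,.2294]):
    y=np.radians(-42.6); G=R.from_matrix(np.c_[[np.cos(y),np.sin(y),0],[np.sin(y),-np.cos(y),0],[0,0,-1]])
    print('flip pick',ik(np.array(g),G,[np.array([-.72,.43,1.5,0,1.15,1.6])]))
E
```

```text
44 0 [0.517, 0.0115, 0.112] ok [-0.5164  0.6704  2.3568  2.2362  0.6929 -3.0119]
44 0 [0.527, 0.0115, 0.118] ok [-0.5003  0.6448  2.3269  2.1985  0.6576 -2.9432]
44 0 [0.522, 0.0115, 0.122] ok [-0.5082  0.6334  2.338   2.1893  0.6585 -2.9414]
44 10 [0.517, 0.0115, 0.112] ok [-0.5885  0.6604  2.3013  1.9025  0.6935 -2.8954]
44 10 [0.527, 0.0115, 0.118] ok [-0.5715  0.639   2.2729  1.8622  0.675  -2.8221]
44 10 [0.522, 0.0115, 0.122] ok [-0.5799  0.6275  2.2835  1.8524  0.6765 -2.8199]
44 20 [0.517, 0.0115, 0.112] ok [-0.6325  0.6546  2.2286  1.5898  0.7267 -2.7649]
44 20 [0.527, 0.0115, 0.118] ok [-0.616   0.6375  2.2016  1.5559  0.722  -2.6984]
44 20 [0.522, 0.0115, 0.122] ok [-0.6242  0.626   2.2119  1.5468  0.7245 -2.6967]
44 30 [0.517, 0.0115, 0.112] ok [-0.6527  0.6561  2.1449  1.3248  0.793  -2.6563]
44 30 [0.527, 0.0115, 0.118] ok [-0.6372  0.6427  2.119   1.3007  0.7978 -2.6011]
44 30 [0.522, 0.0115, 0.122] ok [-0.6449  0.6314  2.1291  1.2932  0.8009 -2.6006]
46 0 [0.517, 0.0115, 0.112] ok [-0.5353  0.7024  2.3794  2.2688  0.7634 -3.0778]
46 0 [0.527, 0.0115, 0.118] ok [-0.518
[... 1360 characters left out ...]
517, 0.0115, 0.112] ok [-0.6945  0.7272  2.268   1.6813  0.8474 -2.9512]
50 20 [0.527, 0.0115, 0.118] ok [-0.6759  0.706   2.2418  1.6579  0.8396 -2.8884]
50 20 [0.522, 0.0115, 0.122] ok [-0.685   0.6955  2.2528  1.6492  0.8414 -2.8888]
50 30 [0.517, 0.0115, 0.112] ok [-0.7106  0.7179  2.1717  1.4058  0.888  -2.8146]
50 30 [0.527, 0.0115, 0.118] ok [-0.6935  0.7018  2.1468  1.3888  0.8906 -2.7616]
50 30 [0.522, 0.0115, 0.122] ok [-0.7019  0.6912  2.1574  1.3811  0.893  -2.7621]
flip pick (np.float64(1.9270143119936125e-17), array([-0.7211,  0.7187,  1.7185, -0.    ,  0.7044,  1.5933]))
flip pick (np.float64(6.42253725250411e-27), array([-0.7211,  0.4273,  1.5669, -0.    ,  1.1474,  1.5933]))
```

Every pose with this grasp sits near the joint-6 limit, so I'll look for the best compromise over all joints, leaving a margin from that limit.

```bash
cat > opt.py <<'E'
from ik import *
y=np.radians(16.75); ex=np.array([np.cos(y),np.sin(y),0]); ey=np.array([-np.sin(y),np.cos(y),0])
pc=np.array([.517,.0114,0]); blue,plain=pc-.03*ey,pc+.03*ey
def info(q):
    X,O=fk(b[1],q,*b[2:]); m=O.as_matrix(); c=X-.008*m[:,2]; f=c-.03*m[:,0]; l=c+.03*m[:,0]
    return X,O,c,f,l,m[:,1]
def cost(q,zt,w):
    X,O,c,f,l,n=info(q)
    return np.r_[(f-blue)[:2]/.01,(l-plain)[:2]/.01,((f[2]-zt)/.015,(l[2]-zt)/.015),w*min(0,n[2]-.75)/.01]
E
python3 - <<'E'
from opt import *
q0=np.array(r.get_state()['joints']); l2,h2=lo.copy(),hi.copy(); l2[5]=-2.81; h2[2]=2.40
for zt in (.112,.12):
  for w in (1,2):
    f=least_squares(cost,q0,args=(zt,w),bounds=(l2,h2)); X,O,c,fr,cl,n=info(f.x)
    d=fr-cl
    print(zt,w,'cost',f.cost,f.x,'\n c',c,'frost err',fr-blue,'clear err',cl-plain,'label tilt from up',np.degrees(np.arccos(n[2])),'end slope',np.degrees(np.arcsin(d[2]/.06)))
E
```

```text
0.112 1 cost 0.2050549066380441 [-0.6776  0.7507  2.3324  1.8937  0.8678 -2.81  ] 
 c [0.5173 0.0113 0.1127] frost err [0.002  0.0011 0.1067] clear err [-0.0014 -0.0013  0.1187] label tilt from up 41.44998795511029 end slope -11.49690723454684
0.112 2 cost 0.20587479568541062 [-0.6783  0.7513  2.3323  1.8927  0.8688 -2.81  ] 
 c [0.5173 0.0113 0.1127] frost err [0.002  0.0011 0.1067] clear err [-0.0014 -0.0013  0.1187] label tilt from up 41.419777253017564 end slope -11.53338483270441
0.12 1 cost 0.15778059886343432 [-0.6646  0.721   2.3402  1.917   0.8499 -2.81  ] 
 c [0.5172 0.0113 0.1206] frost err [0.0016 0.0009 0.1153] clear err [-0.0011 -0.001   0.126 ] label tilt from up 41.444157517341345 end slope -10.261891457061683
0.12 2 cost 0.15838047905766983 [-0.6652  0.7215  2.3402  1.9162  0.8508 -2.81  ] 
 c [0.5172 0.0113 0.1206] frost err [0.0016 0.0009 0.1153] clear err [-0.0011 -0.001   0.126 ] label tilt from up 41.418307418140465 end slope -10.294515589671965
```

Letting the slide slope about 10° end to end solves it: both ends within 2 mm, label 41° from straight up, and j6 inside its range. I'll compute the move and check joint 6 along the path.

```bash
python3 - <<'E'
from opt import *
from scipy.spatial.transform import Slerp
s=r.get_state(); q0=np.array(s['joints']); l2,h2=lo.copy(),hi.copy(); l2[5]=-2.80; h2[2]=2.40
f=least_squares(cost,q0,args=(.115,1.5),bounds=(l2,h2)); X,O,c,fr,cl,n=info(f.x)
print(f.cost,f.x,c,fr-blue,cl-plain,np.degrees(np.arccos(n[2])))
M=quat(s['eef_rot']); Rm=M.as_matrix(); sh=Rm.T@(X-s['tool_pos']); rv=(M.inv()*O).as_rotvec(degrees=True); print('shift',sh,'turn',rv)
sh=np.round(sh,3); rv=np.round(rv,1); q=q0
for k in np.linspace(0,1,11):
    c_,q=ik(s['tool_pos']+Rm@(sh*k),M*R.from_rotvec(rv*k,degrees=True),[q]); print(round(k,1),'%.0e'%c_,q)
E
```

```text
0.20086312015899255 [-0.6769  0.7408  2.3324  1.8886  0.8642 -2.8   ] [0.5173 0.0113 0.1157] [0.0019 0.0011 0.1098] [-0.0014 -0.0013  0.1216] 41.42758148840469
shift [ 0.0134 -0.0738  0.0402] turn [-1.2042  8.8108  5.4346]
0.0 3e-29 [-0.5576  0.4441  2.2706  1.8344  0.6418 -2.5415]
0.1 2e-27 [-0.5703  0.471   2.2797  1.8471  0.6665 -2.5718]
0.2 2e-27 [-0.5828  0.4986  2.2884  1.858   0.6909 -2.601 ]
0.3 3e-27 [-0.5952  0.527   2.2964  1.8671  0.7148 -2.6292]
0.4 4e-27 [-0.6075  0.5561  2.3037  1.8745  0.7382 -2.6565]
0.5 6e-27 [-0.6197  0.5858  2.3104  1.8804  0.7611 -2.6829]
0.6 1e-26 [-0.6317  0.6161  2.3163  1.8846  0.7833 -2.7084]
0.7 3e-26 [-0.6436  0.6468  2.3216  1.8874  0.8048 -2.733 ]
0.8 1e-25 [-0.6553  0.6779  2.326   1.8887  0.8254 -2.7566]
0.9 1e-24 [-0.6668  0.7092  2.3296  1.8887  0.8452 -2.7791]
1.0 4e-23 [-0.6782  0.7408  2.3324  1.8873  0.8641 -2.8006]
```

{"op": "move_arm", "data": {
  "rows": [
    {"x": 0.001,"y": -0.007,"z": 0.004,"wx": -0.1,"wy": 0.9,"wz": 0.5,"claw": 0.002},
    {"x": 0.003,"y": -0.015,"z": 0.008,"wx": -0.2,"wy": 1.8,"wz": 1.1,"claw": 0.002},
    {"x": 0.004,"y": -0.022,"z": 0.012,"wx": -0.4,"wy": 2.6,"wz": 1.6,"claw": 0.002},
    {"x": 0.005,"y": -0.03,"z": 0.016,"wx": -0.5,"wy": 3.5,"wz": 2.2,"claw": 0.002},
    {"x": 0.007,"y": -0.037,"z": 0.02,"wx": -0.6,"wy": 4.4,"wz": 2.7,"claw": 0.002},
    {"x": 0.008,"y": -0.044,"z": 0.024,"wx": -0.7,"wy": 5.3,"wz": 3.2,"claw": 0.002},
    {"x": 0.009,"y": -0.052,"z": 0.028,"wx": -0.8,"wy": 6.2,"wz": 3.8,"claw": 0.002},
    {"x": 0.011,"y": -0.059,"z": 0.032,"wx": -1,"wy": 7,"wz": 4.3,"claw": 0.002},
    {"x": 0.012,"y": -0.066,"z": 0.036,"wx": -1.1,"wy": 7.9,"wz": 4.9,"claw": 0.002},
    {"x": 0.013,"y": -0.071,"z": 0.039,"wx": -1.2,"wy": 8.5,"wz": 5.2,"claw": 0.002},
    {"x": 0.013,"y": -0.074,"z": 0.04,"wx": -1.2,"wy": 8.8,"wz": 5.4,"claw": 0.002},
    {"x": 0.013,"y": -0.074,"z": 0.04,"wx": -1.2,"wy": 8.8,"wz": 5.4,"claw": 0.002},
    {"x": 0.013,"y": -0.074,"z": 0.04,"wx": -1.2,"wy": 8.8,"wz": 5.4,"claw": 0.002},
    {"x": 0.013,"y": -0.074,"z": 0.04,"wx": -1.2,"wy": 8.8,"wz": 5.4,"claw": 0.002}
  ]
}}

```text
time_s: 25.52
tool_pos: [0.5215, 0.0145, 0.1089]
eef_rot: [0.163, 0.55, 0.717, 0.396]
force: [0.1, -0.1, -0.1]
grip_width: 0.0081
```

```bash
python3 - <<'E'
from opt import *
s=r.get_state(); print(s['time_s'],s['joints'],s['qd'],s['force'],s['grip_width'])
X,O,c,f,l,n=info(s['joints']); print(s['tool_pos']-X,c,f-blue,l-plain,np.degrees(np.arccos(n[2])))
c=cam('scene'); save(c,'s8.png')
for k in ('slide_frost','slide_clear','amber','dish','basket_grip'):
    for d in tip_of(k,'scene')[:1]:
        uv=np.round(d['uv']).astype(int); o,v=ray(c,d['uv']); print(k,d['conf'],uv,o+v*c['range_z'][uv[1],uv[0]],'z0',atz(c,d['uv'],0))
S=silhouettes('slide','scene')
if S:
    Q=cloud(c,cv2.erode(S[0]['mask'].astype(np.uint8),np.ones((3,3)))>0); Q=Q[abs(Q[:,2]-.115)<.05]; mu=np.median(Q,0); Q=Q-mu; w=np.linalg.svd(Q,full_matrices=False)[2][2]; print(len(Q),mu,'plane normal',w*np.sign(w[2]),'model',n)
cv2.imwrite('pics/s8c.png',cv2.resize(cv2.imread('pics/s8.png')[60:300,200:500],None,fx=2.6,fy=2.4))
E
```

```text
25.525 [-0.6782  0.745   2.3336  1.8885  0.8637 -2.8015] [ 0.0008  0.0001 -0.0005  0.001  -0.001  -0.0006] [ 0.0578 -0.1154 -0.0865] 0.008077214607788397
[-0.  0. -0.] [0.5162 0.0114 0.1139] [0.0008 0.0012 0.1079] [-0.0025 -0.0012  0.12  ] 41.64018307412868
slide_frost 0.85 [319 183] [ 0.5271 -0.0146  0.1131] z0 [ 0.4293 -0.0307  0.    ]
slide_clear 0.66 [342 180] [0.5114 0.0384 0.1202] z0 [0.4036 0.0304 0.    ]
amber 0.88 [266 260] [ 0.7181 -0.1081  0.0363] z0 [ 0.6989 -0.1172  0.    ]
dish 0.75 [350 267] [0.6844 0.0887 0.006 ] z0 [0.6811 0.0888 0.    ]
basket_grip 0.58 [453 170] [0.5468 0.2738 0.2355] z0 [0.3071 0.3536 0.    ]
552 [0.5213 0.0182 0.1141] plane normal [0.6627 0.0887 0.7436] model [0.6594 0.0821 0.7473]
```

The picture limit is reached, but the measurements agree. I'll hand in.

```bash
python3 -c "
from h import *
print(order.sign_off()); s=r.get_state(); print(s['time_s'],s['tool_pos'],s['grip_width'])"
```

```text
the job is handed in; nothing more can be done
None
the job is handed in; nothing more can be done
```

The basket hangs by its handle on the hook, and the arm is holding the slide still above the clear pad. I handed the job in at about 26 s.

**Last checks:**
- **Slide position:** both ends are within 3 mm of the pad's blue and plain points, with the frosted end over blue. The slide's centre is about 10.2 cm above the pad.
- **Label:** it faces 41.6° from straight up by the arm's pose and about 42° by scene depth.
- **Grip:** the opening is 8.1 mm on the 8 mm slide, and joint speeds are about zero.
- **Basket:** the red grip block is found at 0.235 m height, so it is still on the hook.
- **Jar and dish:** both are found within about 10 mm of where they started, which is the networks' scatter.

**What failed or disagreed:**
- **First basket grasp missed:** the fingers are really about 30 mm shorter than `r.tip_reach` says. I measured this with the wrist depth and corrected for it.
- **First hold pose out of reach:** the arm stopped at joint 6's limit and read -2.854 against a range of -2.85, possibly a slight overshoot. I backed off and chose a pose with joint 6 at -2.80. That leaves the slide sloping about 11° end to end, with the frosted end lower.
- **Final picture not seen:** I had reached the limit of 12, so the last check is from numbers only.

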